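Take the next weight block from the sloped lane and load it on the guide rod

TASK

Take the front weight block out of the sloped roller lane, reaching in under the tray above it, so that the two blocks behind roll down to the front of the lane. Lower that block, level, over the upright guide rod of the stand until it lies flat on the stand's platen, and only then let go: do not drop it. Leave the other two blocks in the lane and do not knock over the oil bottle near the front of the desk.

Things in the scene. Friction and masses are not known exactly. Their poses are not given: they have to be found in the camera images.
- rack: Fixed aluminium rack with one lane of free plastic rollers, sloping 22 deg down to its front lip. Origin on the desk below the front block; x level, up the lane (on the desk this points left and away from the robot), y across, z up. Roller tops pass 42 mm over the origin. Side rails rise 8 mm above the rollers, outer faces 68 mm apart (88 mm over the legs, no higher); front lip rises 14 mm above the rollers
- tray_edge (a point): Middle of the lower front edge of the rack's fixed grey tray, a level sheet 100 mm wide that runs from here 195 mm back over the lane; underside 200 mm, rim 220 mm above the desk, legs 100 mm and more behind this edge. It covers the front block from straight above, so the gripper must lean out over the lip (towards the rack's -x) by about 25 to 40 deg
- rack_seat (a point): fixed point of the rack where the centre of the block at the front of the lane lies, against the lip (8 mm to -x of the rack's origin, 62 mm above the desk); the next block's centre lies 64 mm up the slope
- front_block_center (a point): The block to be taken, lowest in the lane, against the lip: steel block 64 x 56 x 44 mm, 0.2 to 0.4 kg, with a central 18 mm bore through its 44 mm height. The point is its centre, half-way along the bore; z along the bore, x along the 64 mm length (up the lane), y across the 56 mm width. It starts tilted with the lane, its bore leaning 22 deg out towards the lip
- middle_block_center (a point): The second block in the lane, behind the front one: steel block 64 x 56 x 44 mm, 0.2 to 0.4 kg, with a central 18 mm bore through its 44 mm height. The point is its centre, half-way along the bore; z along the bore, x along the 64 mm length (up the lane), y across the 56 mm width. 
- rear_block_center (a point): The last block in the lane: steel block 64 x 56 x 44 mm, 0.2 to 0.4 kg, with a central 18 mm bore through its 44 mm height. The point is its centre, half-way along the bore; z along the bore, x along the 64 mm length (up the lane), y across the 56 mm width. 
- stand: Fixed steel stand, base 110 x 110 x 12 mm, origin under its centre, z up, with an upright rod 14 mm thick on its axis. A flat aluminium platen 90 x 80 x 8 mm, through which the rod passes, is clamped on the rod: its top is 23 to 49 mm above the desk, differs every time and is not given, so it must be felt for (it does not slide under 50 N)
- rod_top (a point): the centre of the rod's tip, 92 mm above the desk; the last 8 mm taper from 14 mm to 6 mm thick
- oil_bottle: Loose plastic needle oiler, 37 mm thick and 94 mm tall, upright near the front edge of the desk; origin under its middle, z up
Mind the look-alikes: they are no part of the job. Leave any red look-alike of the part that bears front_block_center alone.

How it is judged:
On the way:
1. the front block is held clear above its place in the lane (distance between front_block_center and rack_seat above 0.07 m and height (world z) of front_block_center above 0.11 m and contact force between the fingers and front_block above 1 N), for 0.1 s.
At the end, for the whole second after the job is handed in: Front block at rest on the platen, rod through its bore: centre within 6 mm of the rod axis, under 78 mm high, level to 0.06 rad. Middle block at the front of the lane (within 12 mm of rack_seat), rear block close behind (within 72 mm of it, 140 mm of rack_seat). Oil bottle upright (horizontal distance between front_block_center and rod_top below 0.006 m and height (world z) of front_block_center below 0.078 m and angle between front_block_center's own z axis and vertical below 0.06 rad and contact force between front_block and stand above 0.5 N and linear speed of each of front_block, middle_block, rear_block below 0.02 m/s and distance between middle_block_center and rack_seat below 0.012 m and distance between rear_block_center and middle_block_center below 0.072 m and distance between rear_block_center and rack_seat below 0.14 m and angle between oil_bottle's own z axis and vertical below 0.2 rad); the robot touches nothing.
It fails at once if the front block is dropped (moves faster than 0.4 m/s while no finger touches it) (contact force between the fingers and front_block below 0.05 N and linear speed of front_block above 0.4 m/s).
It fails at once if the middle or rear block is taken or thrown out of the lane (centre more than 220 mm from rack_seat or under 45 mm above the desk) (distance between any of middle_block_center, rear_block_center and rack_seat above 0.22 m or height (world z) of any of middle_block_center, rear_block_center below 0.045 m).
It fails at once if the oil bottle is knocked over (angle between oil_bottle's own z axis and vertical above 0.6 rad).
It also fails if it takes over 45 s, if anything falls off the work surface, if the arm or the gripper's body presses on something with over 40 N, if the wrist force passes 120 N, or if a joint passes its speed limit or range.

ROBOT

A 6-joint arm with a two-finger parallel gripper is mounted at the origin on a cart in front of the work surface, level with it; the furniture and walls round the work are solid. World frame = base frame: x ahead of the robot, y to its left, z up, the work surface at z = 0. Lengths are in m, angles in rad, forces in N, time in s.
With the tool pointing down it reaches from about 0.3 to 0.875 m from the base axis. Payload 6.4 kg.
Tool frame: the origin (TCP) lies between the finger pads; the fingertips stand 11 mm ahead of it and the grasp point (between the pads) lies 8 mm behind it (ctrl.tcp_to_tips is the y of the fingertips in the tool frame, in m); y points along the fingers, x is the direction in which the jaws open and shut, and the axes are right-handed (so a half turn about y gives the same grasp; the last joint's range is limited). The gripper opens to 85 mm and grips with 20 to 120 N. Pads are 22 mm wide; open, the fingers measure 114 mm over their backs; the gripper's body (76 mm by 85 mm) begins 54 mm behind the grasp point. The pads swing forward as they close: fully open they stand 13 mm farther back than shut.
Start: joints at [-1.486, 0.181, 1.607, -0, 1.354, -0.206], TCP at [0.165, -0.551, 0.242] pointing down, gripper open.
Joint ranges: [-2.99, 2.99], [-0.89, 2.07], [0.3, 2.58], [-1.14, 4.28], [0, 2.63], [-3.12, 3.12]. Speed limits (rad/s): [2.57, 2.57, 3.01, 3.14, 3.14, 3.14].

INTERFACE

Orientations are given as a unit quaternion [w, x, y, z].
In Python, from bench import ctrl gives the robot as it stands.
- The arm moves only by the tool apply_moves, never from a script. Its argument "plan" is text: rows parted by semicolons, each of 7 numbers parted by spaces: the shift along the tool's x, y, z each as a share of 0.05 m, from -1 to 1, then the turn, a rotation vector about the tool's x, y, z each as a share of 0.12 rad, from -1 to 1, then the opening, from 0 (shut) to 1 (fully open). In form: dx dy dz wx wy wz claw; .... A call has exactly 5 rows; each row shifts and turns the commanded pose from where the row before left it, along the tool's axes as they then stand; what a row does not reach is not made up. A row lasts 1/10 s, in which the tool goes at most 50 mm and 8.59 degrees, less where a joint would pass 70% of its speed; a pose out of reach is approached as far as the arm can. A call with a number of a shift or a turn outside -1 to 1 is refused whole. A call with a gripper value outside its range is refused whole. The fingers move at their own pace and stop on an object; the grip force is fixed at half the most. Time passes only in rows, so rows that do not move let the fingers close, or fill a call up. It gives the time, the measured TCP pose, the force and the opening at its end, in the units of the state.
- ctrl.get_obs(): the state, without advancing time (a new reading comes with each control period).
- ctrl.camera(name): name is "side" or "top" or "wrist"; returns the picture (384x512x3 uint8, red, green, blue); there is no depth.
- ctrl.get_calibration(name): a dict with "intrinsics" (3x3 intrinsics, pixels), "R" (3x3) and "t" (3): a world point X has camera coordinates R X + t. Camera axes: x right, y down, z forward; pixel columns grow to the right and rows downward; lengths in m; the calibration is good to about 2 mm. The wrist camera is an equidistant fisheye: a pixel r from the principal point sees the ray r / f radians off the axis. A picture is of the moment at which its call begins: read the wrist's pose just before it. get_calibration takes no time and is no camera call; for the wrist camera it gives the pose at the moment of the call.
- ctrl.hand_in(): hands the job in, once; it reports no verdict.
Trained networks look in the newest picture that a camera, given by its name, has taken for a name from the list of things; names that differ only in an ending like _2 or _b are one class to them, and where a whole thing is asked for, a point or a joint stands for the part that bears it (a point fixed in the world has none). Each returns a list of dicts, best first, with "score" (0 to 1); they miss things now and then, are a little off and sometimes report something else, mostly with a low value. They report only what shows in the picture. A call takes as long as a camera call. They do not tell look-alikes from the thing itself.
- ctrl.recognise(camera, target): "point" ([x, y, z] in m, in world coordinates, good to about 4 mm: the middle of the surface that is visible of it).
The state is a dict: "time_s": time; "q": joint angles; "dq": joint speeds; "joint_efforts": joint torques, N m; "eef_pos": TCP position; "eef_rot": TCP orientation; "wrist_force": force on the tool from outside, world axes, zero at the start; "torque": the same for the moment, N m; "opening": opening from 0.0 (shut) to 1.0 (fully open).
Only numpy, scipy, OpenCV 4.12 (cv2) and the standard library are available. Lean on these libraries where they do the work, as an engineer would, in place of code of your own. Each camera call takes 0.05 s, during which the arm holds its last target.

## Working session

There is one attempt and no reset: what is moved stays moved. The work goes in short steps, Python scripts to look and compute and a tool call to move; the robot and the scene stay as the last step left them, time stands still between calls to the robot, and variables do not carry over. Pictures are saved under pics/ and viewed, and the job is handed in when it is done.

Besides the shell and the picture viewer there is one more tool, called after "Request:" by a JSON object that holds its "op" and its "data". apply_moves: Moves the arm, as the interface text tells. Shift numbers are shares of 0.05 m and turn numbers shares of 0.12 rad, none past 1 either way. Its arguments: {"type":"object","properties":{"plan":{"type":"string"}},"required":["plan"]}

```bash
ls; mkdir -p pics; python3 - <<'E'
from bench import ctrl
import cv2,numpy as np
o=ctrl.get_obs();print({k:np.round(v,4).tolist() for k,v in o.items()})
print(ctrl.tcp_to_tips)
for n in ["side","top","wrist"]:
    im=ctrl.camera(n);cv2.imwrite(f"pics/a_{n}.png",im[:,:,::-1])
    c=ctrl.get_calibration(n);print(n,np.round(c["intrinsics"],1).tolist(),np.round(c["R"],4).tolist(),np.round(c["t"],4).tolist())
E
```

```text
pics
{'time_s': 0.0, 'q': [-1.4863, 0.1815, 1.608, -0.0, 1.3538, -0.2063], 'dq': [-0.0, 0.0014, 0.0005, -0.0008, 0.0005, -0.0007], 'joint_efforts': [0.0008, -44.4872, -35.1335, -0.0003, 0.0089, -0.0], 'eef_pos': [0.1648, -0.5503, 0.2414], 'eef_rot': [0.5676, -0.5667, 0.4227, -0.4219], 'wrist_force': [-0.1163, 0.2962, 0.2158], 'torque': [0.0302, 0.0189, 0.0475], 'opening': 1.0015}
0.011
side [[364.0, 0.0, 255.9], [0.0, 364.0, 188.6], [0.0, 0.0, 1.0]] [[-0.9999, -0.0043, 0.0129], [-0.0125, 0.6665, -0.7454], [-0.0054, -0.7455, -0.6665]] [0.4692, 0.1306, 0.9921]
top [[416.2, 0.0, 254.4], [0.0, 416.2, 195.3], [0.0, 0.0, 1.0]] [[0.0008, -0.9999, 0.0112], [-0.9997, -0.0011, -0.0255], [0.0255, -0.0112, -0.9996]] [-0.0284, 0.4735, 0.96]
wrist [[297.3, 0.0, 252.5], [0.0, 297.3, 185.7], [0.0, 0.0, 1.0]] [[0.2876, -0.9577, -0.0016], [-0.9227, -0.2776, 0.2674], [-0.2565, -0.0754, -0.9636]] [-0.5759, -0.0358, 0.3785]
```

View pics/a_side.png

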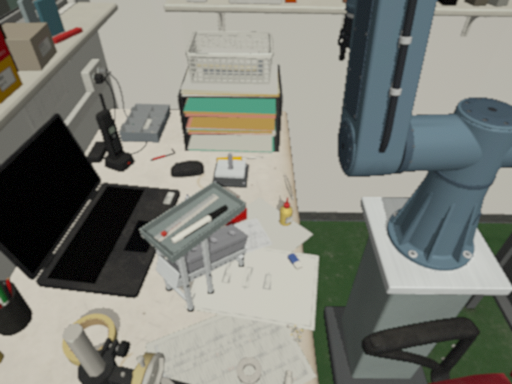

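View pics/a_top.png

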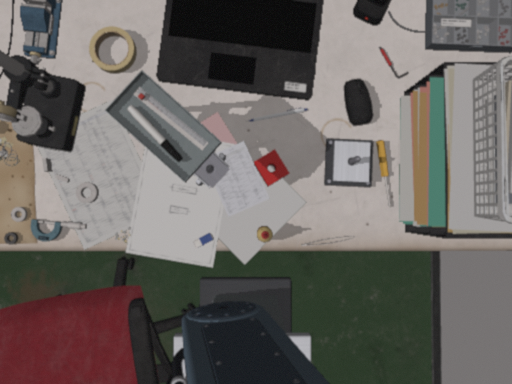

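```bash
python3 - <<'E'
from bench import ctrl
import numpy as np
for n in ["side","top"]:
    for t in ["rack","tray_edge","rack_seat","front_block_center","middle_block_center","rear_block_center","stand","rod_top","oil_bottle"]:
        try:
            print(n,t,[(np.round(d["point"],4).tolist(),round(d["score"],2)) for d in ctrl.recognise(n,t)])
        except Exception as e: print(n,t,e)
print(ctrl.get_obs()["time_s"])
E
```

```text
side rack [([0.6107, 0.1676, 0.2038], 0.76)]
side tray_edge [([0.6065, 0.1675, 0.204], 0.95)]
side rack_seat [([0.607, 0.1651, 0.2029], 0.58)]
side front_block_center [([0.5276, 0.0764, 0.077], 0.71), ([0.5179, -0.0428, 0.0116], 0.61)]
side middle_block_center [([0.5563, 0.1235, 0.0978], 0.69)]
side rear_block_center [([0.608, 0.1815, 0.1233], 0.89)]
side stand [([0.5504, -0.2277, 0.0347], 0.65), ([0.6072, 0.1835, 0.1251], 0.65), ([0.6056, 0.1625, 0.2044], 0.53)]
side rod_top [([0.547, -0.2265, 0.0366], 0.76)]
side oil_bottle [([0.3915, -0.0391, 0.0451], 0.66)]
top rack [([0.5924, 0.1385, 0.201], 0.59), ([0.527, 0.0642, 0.0759], 0.27)]
top tray_edge [([0.591, 0.136, 0.2032], 0.71)]
top rack_seat [([0.5948, 0.1397, 0.2046], 0.59)]
top front_block_center [([0.5339, -0.0634, 0.0414], 0.91), ([0.5263, 0.0632, 0.076], 0.67)]
top middle_block_center []
top rear_block_center [([0.5473, -0.2458, 0.0396], 0.47)]
top stand [([0.545, -0.2437, 0.0346], 0.65)]
top rod_top [([0.5464, -0.2418, 0.0402], 0.85)]
top oil_bottle [([0.3919, -0.0496, 0.0534], 0.77)]
1.05
```

```bash
python3 - <<'E'
import cv2
a=cv2.imread("pics/a_top.png")
cv2.imwrite("pics/b1.png",cv2.resize(a[60:210,95:295],None,fx=4,fy=4,interpolation=cv2.INTER_CUBIC))
cv2.imwrite("pics/b2.png",cv2.resize(a[120:210,300:410],None,fx=6,fy=6,interpolation=cv2.INTER_CUBIC))
a=cv2.imread("pics/a_side.png")
cv2.imwrite("pics/b3.png",cv2.resize(a[140:320,130:320],None,fx=4,fy=3.3,interpolation=cv2.INTER_CUBIC)[:600])
E
```

```text
(no output)
```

View pics/b1.png

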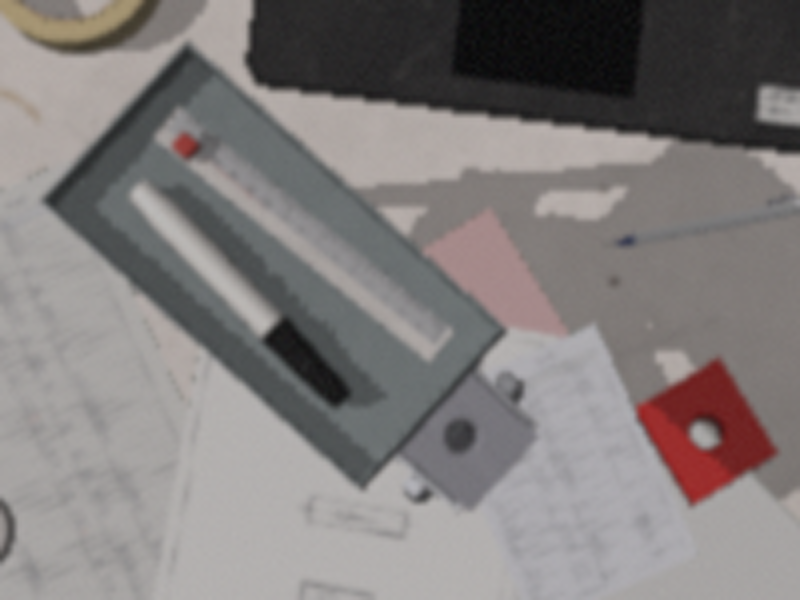

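View pics/b2.png

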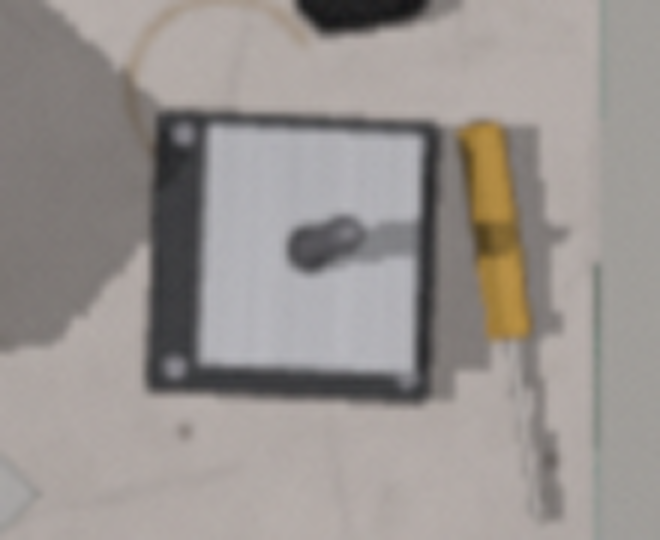

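View pics/b3.png

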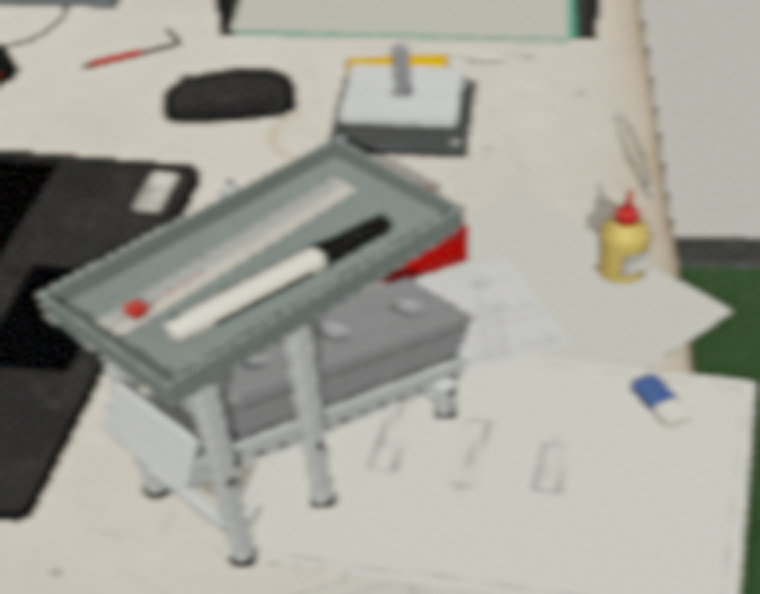

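View pics/a_wrist.png

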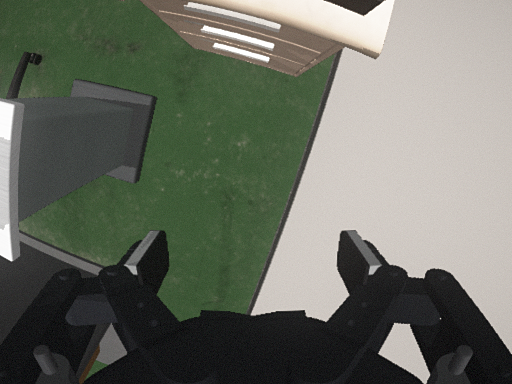

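```bash
cat > h.py <<'E'
import numpy as np, cv2
from scipy.spatial.transform import Rotation as R
from scipy.optimize import least_squares
from bench import ctrl
def proj(c,X):
    X=np.atleast_2d(X); p=X@np.array(c["R"]).T+c["t"]; K=np.array(c["intrinsics"])
    return np.c_[K[0,0]*p[:,0]/p[:,2]+K[0,2],K[1,1]*p[:,1]/p[:,2]+K[1,2]]
def projw(c,X):
    X=np.atleast_2d(X); p=X@np.array(c["R"]).T+c["t"]; K=np.array(c["intrinsics"])
    r=np.hypot(p[:,0],p[:,1]); th=np.arctan2(r,p[:,2]); return np.c_[K[0,0]*th*p[:,0]/r+K[0,2],K[1,1]*th*p[:,1]/r+K[1,2]]
def yawT(o,y,P):
    c,s=np.cos(y),np.sin(y); P=np.array(P,float); return np.c_[o[0]+c*P[:,0]-s*P[:,1],o[1]+s*P[:,0]+c*P[:,1],P[:,2]]
def obs():
    o=ctrl.get_obs(); return np.array(o["eef_pos"]),R.from_quat(np.roll(o["eef_rot"],-1)),o
E
python3 - <<'E'
from h import *
ct=ctrl.get_calibration("top");cs=ctrl.get_calibration("side")
b1=lambda u,v:(u/4+95,v/4+60); b2=lambda u,v:(u/6+300,v/6+120); b3=lambda u,v:(u/4+130,v/3.3+140)
s=np.sin(np.radians(22));c=np.cos(np.radians(22))
# rack: params ox,oy,yaw,tx(tray edge)
def rp(tx):
    A=[(-8-22*s,0,62+22*c)]+[(-8-22*s-32*c,y,62+22*c-32*s) for y in(-28,28)]
    T=[(tx,50,220),(tx,-50,220),(tx+195,50,220),(tx+195,-50,220)]
    return np.array(A+T)/1000
top=[b1(459,435),b1(535,432),b1(467,510),b1(503,330),b1(363,488),b1(188,45),b1(45,202)]
# yaw: x axis points up-left in image. fig out ordering
best=None
for o in ([0,1,2,3,4,5,6],[0,2,1,4,3,6,5]):
  for y0 in np.arange(0,6.28,.7):
    t=np.array(top)[o]
    f=lambda p:(proj(ct,yawT(p[:2],p[2],rp(p[3])))-t).ravel()
    r=least_squares(f,[.55,.1,y0,30],x_scale=[.1,.1,1,10])
    if best is None or r.cost<best[0].cost: best=(r,o)
r=best[0];print(r.x,r.cost,best[1],np.round(r.fun.reshape(-1,2),1).tolist())
print("side pred",proj(cs,yawT(r.x[:2],r.x[2],rp(r.x[3]))).round(1).tolist())
# stand
B=[(55,55,12),(55,-55,12),(-55,-55,12),(-55,55,12)]
B=np.array(B)/1000
tb=np.array([b2(165,113),b2(437,122),b2(425,400),b2(148,390)])
tt=b2(346,229); st=b3(400,46)
f=lambda p:np.r_[(proj(ct,yawT(p[:2],p[2],B))-tb).ravel(),(proj(ct,[p[0],p[1],.092])-tt).ravel()]
r=least_squares(f,[.55,-.24,0]);print(r.x,np.round(r.fun,1))
print("side tip",proj(cs,[*r.x[:2],.092]),st)
for z in(.023,.03,.036,.043,.049):print(z,proj(ct,[*r.x[:2],z])*6-[1800,720],"side",(proj(cs,[*r.x[:2],z])-[130,140])*[4,3.3])
E
```

```text
[  0.54021318   0.08069041   7.12217571 -19.27949108] 671.8103462536329 [0, 2, 1, 4, 3, 6, 5] [[-0.1, -0.5], [17.3, -19.2], [-17.0, 19.5], [-0.7, 1.0], [1.4, -0.5], [-1.2, 0.5], [0.4, -0.9]]
side pred [[231.5, 233.3], [232.1, 224.2], [248.3, 235.7], [247.2, 201.4], [214.7, 180.4], [173.5, 256.0], [141.2, 228.0]]
[ 0.54954412 -0.24697109 -0.04498551] [-1.3 -1.   0.6 -0.3  0.8  0.7 -0.4  0.1  0.2  0.5]
side tip [[230.38506607 152.81588809]] (230.0, 153.93939393939394)
0.023 [[300.35566401 252.27711746]] side [[404.48056261 100.34131266]]
0.03 [[304.80531627 250.33150679]] side [[404.19296014  94.66331681]]
0.036 [[308.67198222 248.64080691]] side [[403.94458512  89.75976951]]
0.043 [[313.24586621 246.6408759 ]] side [[403.65262063  83.9956564 ]]
0.049 [[317.22124562 244.90264106]] side [[403.40046422  79.01745478]]
```

```bash
python3 - <<'E'
from h import *
ct=ctrl.get_calibration("top");cs=ctrl.get_calibration("side")
b1=lambda u,v:(u/4+95,v/4+60); b3=lambda u,v:(u/4+130,v/3.3+140)
s=np.sin(np.radians(22));c=np.cos(np.radians(22))
def rp(tx):
    A=[(-8-22*s,0,62+22*c)]+[(-8-22*s-32*c,y,62+22*c-32*s) for y in(-28,28)]
    T=[(tx,50,220),(tx,-50,220),(tx+195,50,220),(tx+195,-50,220)]
    return np.array(A+T)/1000
t=np.array([b1(459,435),b1(535,432),b1(467,510),b1(363,488),b1(503,330),b1(45,202),b1(188,45)])
t=t[[0,1,2,3,4,5,6]]
for tt in (t,t[[0,2,1,3,4,5,6]]):
  r=least_squares(lambda p:(proj(ct,yawT(p[:2],p[2],rp(p[3])))-tt).ravel(),[.54,.08,.84,-19],x_scale=[.1,.1,1,10])
  print(r.x,r.cost,np.round(r.fun.reshape(-1,2),1).tolist())
print("side pred",((proj(cs,yawT(r.x[:2],r.x[2],rp(r.x[3])))-[130,140])*[4,3.3]).round(0).tolist())
E
```

```text
[  0.54020077   0.08068753   0.8393458  -19.26940269] 3.3902267833734197 [[-0.1, -0.5], [0.3, 0.3], [-0.0, -0.0], [-0.7, 1.0], [1.4, -0.5], [-1.2, 0.5], [0.4, -0.9]]
[  0.54021318   0.08069041   0.83899054 -19.27949192] 671.8103462536814 [[-0.1, -0.5], [17.3, -19.2], [-17.0, 19.5], [-0.7, 1.0], [1.4, -0.5], [-1.2, 0.5], [0.4, -0.9]]
side pred [[406.0, 308.0], [408.0, 278.0], [473.0, 316.0], [469.0, 203.0], [339.0, 133.0], [174.0, 383.0], [45.0, 290.0]]
```

```bash
cat >> h.py <<'E'
RO=np.array([.5402,.0807,0]);RY=.8393
ex=np.array([np.cos(RY),np.sin(RY),0]);ey=np.array([-np.sin(RY),np.cos(RY),0]);ez=np.array([0,0,1.])
def rack(x,y,z): return RO+ex*x+ey*y+ez*z
def toolR(lean,flip,h=None):
    "tool pointing down leaning; h horizontal heading vector"
    h=ex if h is None else h
    y=np.sin(lean)*h-np.cos(lean)*ez
    l=np.cross(ez,h); x=flip*l
    return R.from_matrix(np.c_[x,y,np.cross(x,y)])
def plan(tp,tR,n,p=None,r=None):
    p0,r0,_=obs()
    p=p0 if p is None else p; r=r0 if r is None else r
    d=(r.inv()*tR).as_rotvec()
    for k in range(n):
        r1=r*R.from_rotvec(d/n*k); sh=r1.inv().apply((tp-p)/n)/.05
        print(np.round(sh,2),np.round(d/n/.12,2))
    print("dist",np.linalg.norm(tp-p),"ang",np.degrees(np.linalg.norm(d)))
E
python3 - <<'E'
from h import *
p,r,o=obs();print(p,r.as_matrix().round(3))
c=ctrl.get_calibration("wrist");C=-np.array(c["R"]).T@c["t"]
print("cam in tool",r.inv().apply(C-p),"axis in tool",r.inv().apply(np.array(c["R"])[2]),"camx",r.inv().apply(np.array(c["R"])[0]))
for f in(1,-1):
    t=toolR(np.radians(32),f);print(f,t.as_matrix().round(3),np.degrees((r.inv()*t).magnitude()))
E
```

```text
[ 0.1648775  -0.55084501  0.24227671] [[ 0.287  0.     0.958]
 [-0.958  0.     0.287]
 [-0.    -1.     0.   ]]
cam in tool [ 0.00169705 -0.13176583  0.06717799] axis in tool [ 1.59339133e-05  9.63514726e-01 -2.67655324e-01] camx [9.99999502e-01 2.51613335e-04 9.65297664e-04]
1 [[-0.744  0.354 -0.566]
 [ 0.668  0.394 -0.631]
 [ 0.    -0.848 -0.53 ]] 149.8192856590758
-1 [[ 0.744  0.354  0.566]
 [-0.668  0.394  0.631]
 [-0.    -0.848  0.53 ]] 44.56069507610553
```

```bash
python3 - <<'E'
from h import *
p,r,o=obs()
tp=rack(-.12,0,.25);N=30
ang=np.radians(211.08)
for k in range(N):
    r1=r*R.from_rotvec([0,-ang/N*k,0]); sh=r1.inv().apply((tp-p)/N)/.05
    print(f"{sh[0]:.2f} {sh[1]:.2f} {sh[2]:.2f} 0 {-ang/N/.12:.2f} 0 1;",end="\n" if k%5==4 else " ")
print(ang/N/.12,tp)
E
```

```text
-0.29 -0.01 0.29 0 -1.02 0 1; -0.25 -0.01 0.33 0 -1.02 0 1; -0.21 -0.01 0.35 0 -1.02 0 1; -0.17 -0.01 0.38 0 -1.02 0 1; -0.12 -0.01 0.39 0 -1.02 0 1;
-0.07 -0.01 0.41 0 -1.02 0 1; -0.02 -0.01 0.41 0 -1.02 0 1; 0.03 -0.01 0.41 0 -1.02 0 1; 0.08 -0.01 0.40 0 -1.02 0 1; 0.13 -0.01 0.39 0 -1.02 0 1;
0.18 -0.01 0.37 0 -1.02 0 1; 0.22 -0.01 0.35 0 -1.02 0 1; 0.26 -0.01 0.32 0 -1.02 0 1; 0.30 -0.01 0.28 0 -1.02 0 1; 0.33 -0.01 0.24 0 -1.02 0 1;
0.36 -0.01 0.20 0 -1.02 0 1; 0.38 -0.01 0.16 0 -1.02 0 1; 0.40 -0.01 0.11 0 -1.02 0 1; 0.41 -0.01 0.06 0 -1.02 0 1; 0.41 -0.01 0.01 0 -1.02 0 1;
0.41 -0.01 -0.04 0 -1.02 0 1; 0.40 -0.01 -0.09 0 -1.02 0 1; 0.39 -0.01 -0.14 0 -1.02 0 1; 0.37 -0.01 -0.19 0 -1.02 0 1; 0.34 -0.01 -0.23 0 -1.02 0 1;
0.31 -0.01 -0.27 0 -1.02 0 1; 0.27 -0.01 -0.31 0 -1.02 0 1; 0.23 -0.01 -0.34 0 -1.02 0 1; 0.19 -0.01 -0.36 0 -1.02 0 1; 0.15 -0.01 -0.38 0 -1.02 0 1;
1.0233447180860087 [ 0.46004193 -0.00860109  0.25      ]
```

Turn limited to 1; I'll use -1 and correct at the end.

Request:
{"op": "apply_moves", "data": {"plan": "-0.29 -0.02 0.29 0 -1 0 1; -0.25 -0.02 0.33 0 -1 0 1; -0.21 -0.02 0.35 0 -1 0 1; -0.17 -0.02 0.38 0 -1 0 1; -0.12 -0.02 0.39 0 -1 0 1"}}

```text
time_s: 1.55
eef_pos: [0.2146, -0.4599, 0.2474]
eef_rot: [-0.667, 0.667, -0.234, 0.234]
wrist_force: [0.3, 0.3, -0.1]
opening: 1.0
```

Request:
{"op": "apply_moves", "data": {"plan": "-0.07 -0.01 0.41 0 -1 0 1; -0.02 -0.01 0.41 0 -1 0 1; 0.03 -0.01 0.41 0 -1 0 1; 0.08 -0.01 0.40 0 -1 0 1; 0.13 -0.01 0.39 0 -1 0 1"}}

```text
time_s: 2.05
eef_pos: [0.2653, -0.3705, 0.2499]
eef_rot: [-0.706, 0.707, -0.027, 0.027]
wrist_force: [-0.0, -0.5, -0.1]
opening: 1.001
```

Request:
{"op": "apply_moves", "data": {"plan": "0.18 -0.01 0.37 0 -1 0 1; 0.22 -0.01 0.35 0 -1 0 1; 0.26 -0.01 0.32 0 -1 0 1; 0.30 -0.01 0.28 0 -1 0 1; 0.33 -0.01 0.24 0 -1 0 1"}}

```text
time_s: 2.55
eef_pos: [0.3174, -0.2819, 0.2525]
eef_rot: [-0.683, 0.683, 0.184, -0.183]
wrist_force: [0.4, 0.3, -0.2]
opening: 1.004
```

Request:
{"op": "apply_moves", "data": {"plan": "0.36 -0.01 0.20 0 -1 0 1; 0.38 -0.01 0.16 0 -1 0 1; 0.40 -0.01 0.11 0 -1 0 1; 0.41 -0.01 0.06 0 -1 0 1; 0.41 -0.01 0.01 0 -1 0 1"}}

```text
time_s: 3.05
eef_pos: [0.3707, -0.1935, 0.255]
eef_rot: [-0.598, 0.598, 0.377, -0.377]
wrist_force: [0.7, 0.8, -0.1]
opening: 1.001
```

```bash
python3 - <<'E'
from h import *
p,r,o=obs();print(p,r.as_matrix().round(3),np.round(o["q"],3))
E
```

```text
[ 0.37065655 -0.19349723  0.25501304] [[ 0.431  0.    -0.902]
 [ 0.902 -0.     0.431]
 [-0.    -1.    -0.001]] [-0.767 -0.204  1.961  0.     1.383 -1.892]
```

```bash
cat >> h.py <<'E'
LEAN=np.radians(32)
TR=toolR(LEAN,1); yd=TR.as_matrix()[:,1]
s22,c22=np.sin(np.radians(22)),np.cos(np.radians(22))
def grasp(back,up=.011): return rack(-.008-up*s22,0,.062+up*c22)+yd*(.008-back)
E
python3 - <<'E'
from h import *
print(grasp(.11))
plan(grasp(.11),TR,15)
E
```

```text
[0.49599788 0.03145608 0.15869993]
[ 0.34  0.13 -0.02] [-0.27 -0.69 -0.2 ]
[ 0.34  0.14 -0.05] [-0.27 -0.69 -0.2 ]
[ 0.33  0.15 -0.07] [-0.27 -0.69 -0.2 ]
[ 0.32  0.16 -0.09] [-0.27 -0.69 -0.2 ]
[ 0.31  0.17 -0.11] [-0.27 -0.69 -0.2 ]
[ 0.29  0.18 -0.13] [-0.27 -0.69 -0.2 ]
[ 0.28  0.19 -0.15] [-0.27 -0.69 -0.2 ]
[ 0.26  0.2  -0.16] [-0.27 -0.69 -0.2 ]
[ 0.24  0.21 -0.18] [-0.27 -0.69 -0.2 ]
[ 0.22  0.22 -0.19] [-0.27 -0.69 -0.2 ]
[ 0.2   0.24 -0.2 ] [-0.27 -0.69 -0.2 ]
[ 0.17  0.25 -0.21] [-0.27 -0.69 -0.2 ]
[ 0.15  0.26 -0.21] [-0.27 -0.69 -0.2 ]
[ 0.13  0.27 -0.22] [-0.27 -0.69 -0.2 ]
[ 0.1   0.28 -0.22] [-0.27 -0.69 -0.2 ]
dist 0.27493755001492404 ang 79.37102528387209
```

Request:
{"op": "apply_moves", "data": {"plan": "0.34 0.13 -0.02 -0.27 -0.69 -0.2 1; 0.34 0.14 -0.05 -0.27 -0.69 -0.2 1; 0.33 0.15 -0.07 -0.27 -0.69 -0.2 1; 0.32 0.16 -0.09 -0.27 -0.69 -0.2 1; 0.31 0.17 -0.11 -0.27 -0.69 -0.2 1"}}

```text
time_s: 3.55
eef_pos: [0.4131, -0.1185, 0.2222]
eef_rot: [-0.479, 0.532, 0.556, -0.423]
wrist_force: [0.4, -0.8, -0.5]
opening: 1.002
```

Request:
{"op": "apply_moves", "data": {"plan": "0.29 0.18 -0.13 -0.27 -0.69 -0.2 1; 0.28 0.19 -0.15 -0.27 -0.69 -0.2 1; 0.26 0.2 -0.16 -0.27 -0.69 -0.2 1; 0.24 0.21 -0.18 -0.27 -0.69 -0.2 1; 0.22 0.22 -0.19 -0.27 -0.69 -0.2 1"}}

```text
time_s: 4.05
eef_pos: [0.4552, -0.0436, 0.1908]
eef_rot: [-0.335, 0.436, 0.705, -0.448]
wrist_force: [-0.3, 0.1, -0.6]
opening: 1.0
```

```bash
python3 - <<'E'
from h import *
p,r,o=obs();print(p,np.round(o["q"],3))
cw=ctrl.get_calibration("wrist")
im=ctrl.camera("wrist");cv2.imwrite("pics/w1.png",im[:,:,::-1])
plan(grasp(.11),TR,5)
import pickle;pickle.dump(cw,open("w1.pkl","wb"))
E
```

```text
[ 0.45516348 -0.04361836  0.19079847] [-0.62  -0.212  2.155  0.417  1.097 -2.756]
[ 0.19  0.23 -0.2 ] [-0.25 -0.7  -0.2 ]
[ 0.17  0.24 -0.2 ] [-0.25 -0.7  -0.2 ]
[ 0.15  0.25 -0.21] [-0.25 -0.7  -0.2 ]
[ 0.12  0.26 -0.21] [-0.25 -0.7  -0.2 ]
[ 0.1   0.27 -0.21] [-0.25 -0.7  -0.2 ]
dist 0.0895901552318981 ang 26.409025977407197
```

View pics/w1.png

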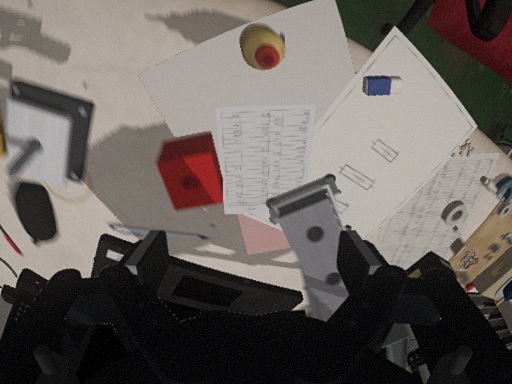

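```bash
cat > fk.py <<'E'
from h import *
def fkR(q): return R.from_euler("z",q[0])*R.from_euler("y",q[1]+q[2])*R.from_euler("z",q[3])*R.from_euler("y",q[4])*R.from_euler("z",q[5])
E
python3 - <<'E'
from fk import *
p,r,o=obs()
q0=[-1.4863,.1815,1.608,0,1.3538,-.2063];r0=R.from_quat([-.5667,.4227,-.4219,.5676])
q1=[-0.767,-0.204,1.961,0.,1.383,-1.892];r1=R.from_quat([.598,.377,-.377,-.598])
for q,rr in((q0,r0),(q1,r1),(o["q"],r)):
    C=fkR(q).inv()*rr;print(C.as_matrix().round(3).tolist())
E
```

```text
[[-1.0, -0.0, -0.0], [-0.0, -0.0, 1.0], [-0.0, 1.0, 0.0]]
[[-1.0, -0.001, -0.0], [-0.0, 0.002, 1.0], [-0.001, 1.0, -0.002]]
[[-1.0, -0.0, 0.0], [0.0, 0.0, 1.0], [-0.0, 1.0, 0.0]]
```

```bash
cat >> fk.py <<'E'
CR=R.from_matrix([[-1,0,0],[0,0,1],[0,1,0]])
def fk(q,g):
    h,ay,L2,L3,L6=g
    v=np.array([0,ay,h])+R.from_euler("y",q[1]).apply([0,0,L2])+R.from_euler("y",q[1]+q[2]).apply([0,0,L3])
    r=fkR(q)*CR
    return R.from_euler("z",q[0]).apply(v)+r.apply([0,L6,0]),r
E
python3 - <<'E'
from fk import *
p,r,o=obs()
D=[([-1.4863,.1815,1.608,0,1.3538,-.2063],[.1649,-.5508,.2423]),([-0.767,-0.204,1.961,0.,1.383,-1.892],[ 0.37065655,-0.19349723,0.25501304]),(o["q"],p)]
f=lambda g:np.concatenate([fk(q,g)[0]-x for q,x in D])
for g0 in ([.3,.1,.45,.4,.3],[.15,.1,.4,.4,.25]):
    s=least_squares(f,g0);print(s.x.round(4),s.cost,s.fun.round(4))
E
```

```text
[0.2015 0.1191 0.453  0.4935 0.2978] 6.0904616045245325e-05 [ 0.0013 -0.0001 -0.0001 -0.0046  0.006   0.0009  0.0047 -0.0063 -0.0008]
[0.2015 0.1191 0.453  0.4935 0.2978] 6.0904616045244865e-05 [ 0.0013 -0.0001 -0.0001 -0.0046  0.006   0.0009  0.0047 -0.0063 -0.0008]
```

```bash
cat >> fk.py <<'E'
G=[.2015,.1191,.453,.4935,.2978]
lo=[-2.99,-.89,.3,-1.14,0,-3.12];hi=[2.99,2.07,2.58,4.28,2.63,3.12]
def ik(tp,tR,q0):
    def f(q):
        a,b=fk(q,G); return np.r_[(a-tp)*5,(tR.inv()*b).as_rotvec()]
    s=least_squares(f,q0); return s.x,s.cost
E
python3 - <<'E'
from fk import *
p,r,o=obs()
for fl in(1,-1):
  for lean in (26,32,38):
    T=toolR(np.radians(lean),fl)
    for b in(.11,0):
        q0=np.array(o["q"]); 
        if fl<0:q0[5]+=np.pi
        tp=rack(-.012,0,.072)+T.as_matrix()[:,1]*(.008-b)
        print(fl,lean,b,*[np.round(v,2) for v in ik(tp,T,q0)])
E
```

```text
1 26 0.11 [-0.43 -0.09  2.12  0.51  1.02 -3.09] 0.0
1 26 0 [-0.32  0.12  2.15  0.61  0.78 -3.15] 0.0
1 32 0.11 [-0.52 -0.11  2.19  0.65  1.03 -3.26] 0.0
1 32 0 [-0.38  0.11  2.2   0.78  0.78 -3.34] 0.0
1 38 0.11 [-0.61 -0.11  2.25  0.77  1.06 -3.43] 0.0
1 38 0 [-0.44  0.12  2.24  0.94  0.81 -3.53] 0.0
-1 26 0.11 [-0.43 -0.09  2.12  0.51  1.02  0.05] 0.0
-1 26 0 [-0.32  0.12  2.15  0.61  0.78 -0.01] 0.0
-1 32 0.11 [-0.52 -0.11  2.19  0.65  1.03 -0.12] 0.0
-1 32 0 [-0.38  0.11  2.2   0.78  0.78 -0.2 ] 0.0
-1 38 0.11 [-0.61 -0.11  2.25  0.77  1.06 -0.29] 0.0
-1 38 0 [-0.44  0.12  2.24  0.94  0.81 -0.39] 0.0
```

Request:
{"op": "apply_moves", "data": {"plan": "0 0 0 0 1 0 1; 0 0 0 0 1 0 1; 0 0 0 0 1 0 1; 0 0 0 0 1 0 1; 0 0 0 0 1 0 1"}}

```text
time_s: 4.6
eef_pos: [0.4548, -0.0446, 0.1911]
eef_rot: [-0.531, 0.551, 0.571, -0.297]
wrist_force: [-0.0, 0.4, 0.8]
opening: 1.003
```

Request:
{"op": "apply_moves", "data": {"plan": "0 0 0 0 1 0 1; 0 0 0 0 1 0 1; 0 0 0 0 1 0 1; 0 0 0 0 1 0 1; 0 0 0 0 1 0 1"}}

```text
time_s: 5.1
eef_pos: [0.4548, -0.0446, 0.1911]
eef_rot: [0.676, -0.614, -0.389, 0.121]
wrist_force: [-0.3, 0.7, -0.4]
opening: 1.001
```

Request:
{"op": "apply_moves", "data": {"plan": "0 0 0 0 1 0 1; 0 0 0 0 1 0 1; 0 0 0 0 1 0 1; 0 0 0 0 1 0 1; 0 0 0 0 1 0 1"}}

```text
time_s: 5.6
eef_pos: [0.4548, -0.0446, 0.1911]
eef_rot: [0.761, -0.622, -0.171, -0.066]
wrist_force: [-0.7, -0.1, -0.0]
opening: 1.001
```

Request:
{"op": "apply_moves", "data": {"plan": "0 0 0 0 1 0 1; 0 0 0 0 1 0 1; 0 0 0 0 1 0 1; 0 0 0 0 1 0 1; 0 0 0 0 1 0 1"}}

```text
time_s: 6.1
eef_pos: [0.4548, -0.0446, 0.1911]
eef_rot: [0.777, -0.575, 0.061, -0.247]
wrist_force: [0.4, 0.3, 0.8]
opening: 1.003
```

```bash
python3 - <<'E'
from h import *
p,r,o=obs();print(p,np.round(o["q"],3))
cw=ctrl.get_calibration("wrist")
im=ctrl.camera("wrist");cv2.imwrite("pics/w2.png",im[:,:,::-1])
import pickle;pickle.dump(cw,open("w2.pkl","wb"))
E
```

```text
[ 0.45476879 -0.04462858  0.19110033] [-0.621 -0.213  2.154  0.414  1.098 -0.345]
```

View pics/w2.png

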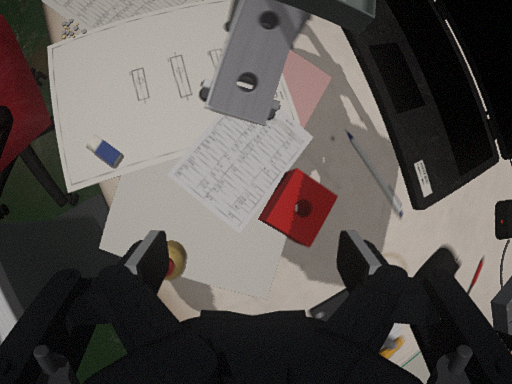

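```bash
python3 - <<'E'
from h import *
import pickle
cw=pickle.load(open("w2.pkl","rb"))
P=[("bore",(-8-22*s22,0,62+22*c22)),("f-",(-8-22*s22-32*c22,-28,62+22*c22-32*s22)),("f+",(-8-22*s22-32*c22,28,62+22*c22-32*s22)),
("bore2",(-8-22*s22+64*c22,0,62+22*c22+64*s22)),("te-",(-19,-50,200)),("te+",(-19,50,200))]
im=cv2.imread("pics/w2.png");big=cv2.resize(im[0:140,180:400],None,fx=3.6,fy=3.6,interpolation=cv2.INTER_CUBIC)
for n,q in P:
    u=projw(cw,rack(*np.array(q)/1000))[0];print(n,u.round(1))
    cv2.circle(big,tuple(int(v) for v in ((u-[180,0])*3.6).round()),3,(0,255,0),1)
cv2.imwrite("pics/w2b.png",big)
E
```

```text
bore [244.3  80. ]
f- [262.5 120.9]
f+ [205.5 104.1]
bore2 [264.7  17.8]
te- [354.3  35.5]
te+ [193.8 -18.4]
```

View pics/w2b.png

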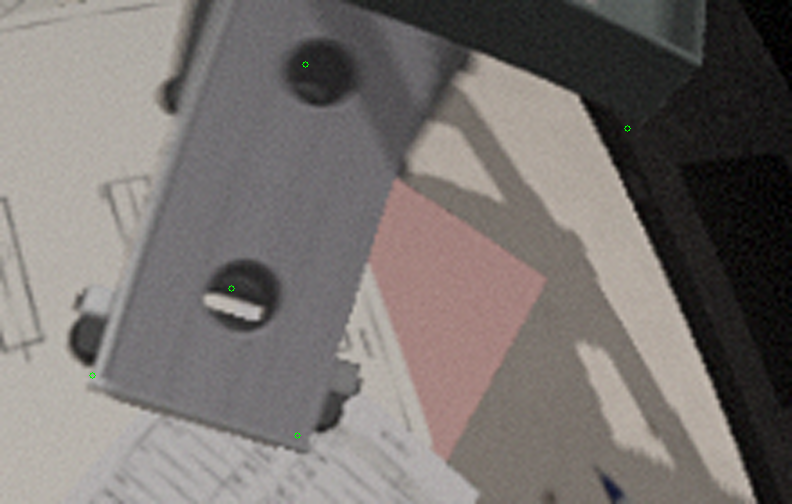

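Request:
{"op": "apply_moves", "data": {"plan": "0 0 0 0 1 0 1; 0 0 0 0 1 0 1; 0 0 0 0 1 0 1; 0 0 0 0 1 0 1; 0 0 0 0 1 0 1"}}

```text
time_s: 6.65
eef_pos: [0.4548, -0.0445, 0.1911]
eef_rot: [0.725, -0.477, 0.287, -0.405]
wrist_force: [-0.4, -0.2, 0.5]
opening: 0.997
```

Request:
{"op": "apply_moves", "data": {"plan": "0 0 0 0 1 0 1; 0 0 0 0 1 0 1; 0 0 0 0 1 0 1; 0 0 0 0 1 0 1; 0 0 0 0 1 0 1"}}

```text
time_s: 7.15
eef_pos: [0.4548, -0.0445, 0.191]
eef_rot: [0.608, -0.336, 0.489, -0.528]
wrist_force: [-0.2, 0.0, 0.3]
opening: 0.999
```

Request:
{"op": "apply_moves", "data": {"plan": "0 0 0 0 1 0 1; 0 0 0 0 1 0 1; 0 0 0 0 1 0 1; 0 0 0 0 1 0 1; 0 0 0 0 1 0 1"}}

```text
time_s: 7.65
eef_pos: [0.4548, -0.0445, 0.191]
eef_rot: [0.436, -0.165, 0.646, -0.604]
wrist_force: [-0.9, -0.2, 0.1]
opening: 1.001
```

Request:
{"op": "apply_moves", "data": {"plan": "0 0 0 0 1 0 1; 0 0 0 0 1 0 1; 0 0 0 0 1 0 1; 0 0 0 0 1 0 1; 0 0 0 0 1 0 1"}}

```text
time_s: 8.15
eef_pos: [0.4548, -0.0445, 0.191]
eef_rot: [0.226, 0.021, 0.747, -0.625]
wrist_force: [-0.1, -0.2, 0.4]
opening: 0.999
```

```bash
python3 - <<'E'
from fk import *
p,r,o=obs();print(p,np.round(o["q"],3))
print(ik(grasp(0),TR,o["q"]))
plan(grasp(.10),TR,10)
E
```

```text
[ 0.45475889 -0.04452775  0.19102837] [-0.621 -0.213  2.154  0.414  1.098  2.052]
(array([-0.37842374,  0.11333925,  2.19984446,  0.78160973,  0.78365072,
        2.9387866 ]), np.float64(3.404466362693317e-30))
[-0.09  0.14 -0.11] [-0.17  0.87  0.01]
[-0.08  0.14 -0.12] [-0.17  0.87  0.01]
[-0.07  0.14 -0.12] [-0.17  0.87  0.01]
[-0.05  0.15 -0.13] [-0.17  0.87  0.01]
[-0.04  0.15 -0.13] [-0.17  0.87  0.01]
[-0.02  0.15 -0.13] [-0.17  0.87  0.01]
[-0.01  0.15 -0.13] [-0.17  0.87  0.01]
[ 0.    0.16 -0.13] [-0.17  0.87  0.01]
[ 0.02  0.16 -0.12] [-0.17  0.87  0.01]
[ 0.03  0.16 -0.12] [-0.17  0.87  0.01]
dist 0.10029400805396703 ang 61.31231032660305
```

Request:
{"op": "apply_moves", "data": {"plan": "-0.09 0.14 -0.11 -0.17 0.87 0.01 1; -0.08 0.14 -0.12 -0.17 0.87 0.01 1; -0.07 0.14 -0.12 -0.17 0.87 0.01 1; -0.05 0.15 -0.13 -0.17 0.87 0.01 1; -0.04 0.15 -0.13 -0.17 0.87 0.01 1"}}

```text
time_s: 8.65
eef_pos: [0.4776, -0.0043, 0.1704]
eef_rot: [0.029, 0.172, 0.81, -0.56]
wrist_force: [0.1, -0.2, -0.2]
opening: 1.001
```

Request:
{"op": "apply_moves", "data": {"plan": "-0.02 0.15 -0.13 -0.17 0.87 0.01 1; -0.01 0.15 -0.13 -0.17 0.87 0.01 1; 0 0.16 -0.13 -0.17 0.87 0.01 1; 0.02 0.16 -0.12 -0.17 0.87 0.01 1; 0.03 0.16 -0.12 -0.17 0.87 0.01 1"}}

```text
time_s: 9.15
eef_pos: [0.4996, 0.0363, 0.1502]
eef_rot: [-0.171, 0.311, 0.817, -0.455]
wrist_force: [-0.2, -0.1, -0.3]
opening: 0.998
```

```bash
python3 - <<'E'
from fk import *
p,r,o=obs();print(p,np.round(o["q"],3), np.degrees((r.inv()*TR).magnitude()),grasp(.1))
cw=ctrl.get_calibration("wrist")
im=ctrl.camera("wrist")[:,:,::-1].copy();cv2.imwrite("pics/w3.png",im)
import pickle;pickle.dump(cw,open("w3.pkl","wb"))
P=[("bore",(-8-22*s22,0,62+22*c22)),("f-",(-8-22*s22-32*c22,-28,62+22*c22-32*s22)),("f+",(-8-22*s22-32*c22,28,62+22*c22-32*s22)),
("te-",(-19,-50,200)),("te+",(-19,50,200))]
im=cv2.resize(im,None,fx=1.5,fy=1.5)
for n,q in P:
    u=projw(cw,rack(*np.array(q)/1000))[0];print(n,u.round(1))
    cv2.circle(im,tuple(int(v) for v in (u*1.5).round()),3,(0,255,0),1)
cv2.imwrite("pics/w3b.png",im)
ims=ctrl.camera("side")[:,:,::-1];cv2.imwrite("pics/s3.png",cv2.resize(ims[120:300,130:370],None,fx=3,fy=3,interpolation=cv2.INTER_CUBIC))
E
```

```text
[0.49957089 0.03628287 0.15016622] [-0.512 -0.031  2.146  0.658  1.002  2.997] 0.39749684462699 [0.49953765 0.03539961 0.15021945]
bore [252.9 199.9]
f- [214.1 159.9]
f+ [292.4 160.5]
te- [163.1 355.5]
te+ [341.4 356.4]
```

View pics/w3b.png

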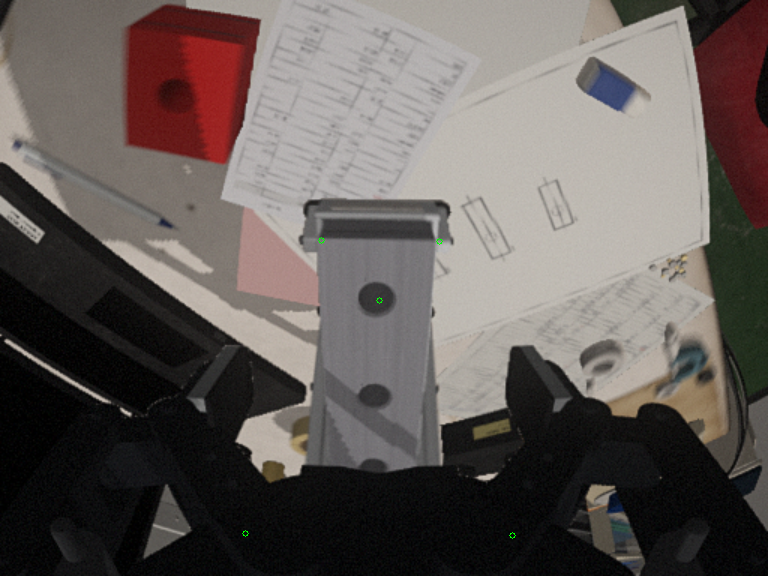

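View pics/s3.png

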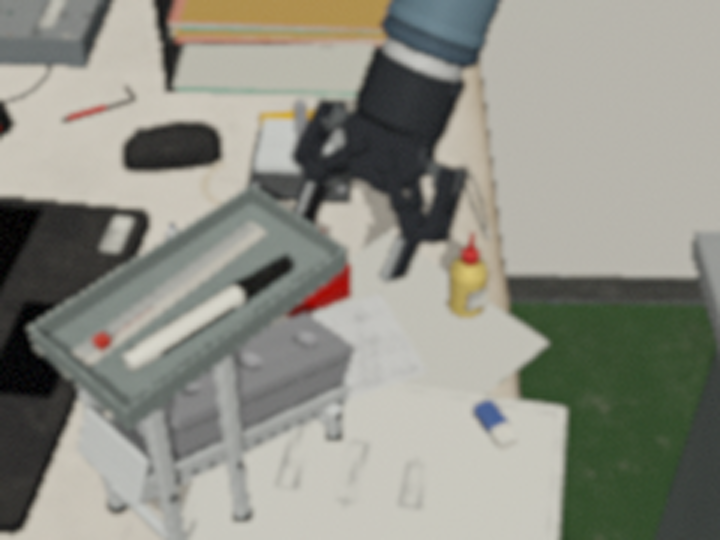

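```bash
python3 - <<'E'
from fk import *
import pickle
cw=pickle.load(open("w3.pkl","rb"));cw2=pickle.load(open("w2.pkl","rb"))
A=np.array([(-8-22*s22,0,62+22*c22),(-8-22*s22-32*c22,-28,62+22*c22-32*s22),(-8-22*s22-32*c22,28,62+22*c22-32*s22),(-8-22*s22+64*c22,0,62+22*c22+64*s22)])/1000
t=np.array([(377,299),(319,238),(435,238),(373.7,396)])/1.5
t2=np.array([(247.5,82.2),(264.7,124.2),(205,107),(320/3.6+180,72/3.6)])
top=np.array([(459/4+95,435/4+60),(535/4+95,432/4+60),(467/4+95,510/4+60)])
ct=ctrl.get_calibration("top")
w3=lambda p:(projw(cw,yawT(p[:2],p[2],A))-t).ravel()
w2=lambda p:(projw(cw2,yawT(p[:2],p[2],A))-t2).ravel()
tp=lambda p:(proj(ct,yawT(p[:2],p[2],A[:3]))-top).ravel()
for n,f in(("w3",w3),("w2",w2),("w23",lambda p:np.r_[w3(p),w2(p)]),("all",lambda p:np.r_[w3(p),w2(p),tp(p)])):
    s=least_squares(f,[*RO[:2],RY]);d=s.x-[*RO[:2],RY]
    print(n,s.x.round(4),"along,across,yawdeg",(1000*(d[0]*ex[0]+d[1]*ex[1])).round(1),(1000*(d[0]*ey[0]+d[1]*ey[1])).round(1),np.degrees(d[2]).round(2),s.fun.round(1))
E
```

```text
w3 [0.5407 0.0786 0.8285] along,across,yawdeg -1.2 -1.8 -0.62 [-0.6 -0.5 -0.6 -0.3  0.7  0.9  0.6 -0.1]
w2 [0.5411 0.0771 0.8165] along,across,yawdeg -2.1 -3.1 -1.3 [-1.   0.5 -0.8 -0.1  2.2 -0.9 -0.5  0.7]
w23 [0.5409 0.0779 0.8223] along,across,yawdeg -1.7 -2.4 -0.97 [-1.2 -0.9 -1.1 -0.9  0.4  0.6 -0.4 -0.3 -1.5 -0.  -1.1 -0.8  1.8 -1.3
 -1.4  0.1]
all [0.5409 0.0781 0.8221] along,across,yawdeg -1.5 -2.3 -0.99 [-1.  -0.8 -0.9 -0.8  0.5  0.8 -0.3 -0.2 -1.6 -0.2 -1.2 -0.9  1.7 -1.5
 -1.5 -0.   1.1 -0.7  1.4  0.4  0.8 -0.2]
```

```bash
sed -i 's/^RO=.*/RO=np.array([.5408,.0783,0]);RY=.825/' h.py; python3 - <<'E'
from fk import *
print(ik(grasp(0),TR,obs()[2]["q"])[0].round(2))
plan(grasp(0),TR,10)
E
```

```text
[-0.38  0.11  2.2   0.78  0.78  2.95]
[-0.01  0.2   0.  ] [-0.    0.02  0.01]
[-0.01  0.2   0.  ] [-0.    0.02  0.01]
[-0.01  0.2   0.  ] [-0.    0.02  0.01]
[-0.01  0.2   0.  ] [-0.    0.02  0.01]
[-0.01  0.2   0.  ] [-0.    0.02  0.01]
[-0.01  0.2   0.  ] [-0.    0.02  0.01]
[-0.01  0.2   0.  ] [-0.    0.02  0.01]
[-0.01  0.2   0.  ] [-0.    0.02  0.01]
[-0.01  0.2   0.  ] [-0.    0.02  0.01]
[-0.01  0.2   0.  ] [-0.    0.02  0.01]
dist 0.09844047079025547 ang 1.3506003231856358
```

Request:
{"op": "apply_moves", "data": {"plan": "-0.02 0.2 0 0 0.05 0.02 1; -0.02 0.2 0 0 0.05 0.02 1; -0.02 0.2 0 0 0.05 0.02 1; -0.02 0.2 0 0 0.05 0.02 1; 0 0.2 0 0 0 0 1"}}

```text
time_s: 9.75
eef_pos: [0.5203, 0.0535, 0.1067]
eef_rot: [-0.178, 0.32, 0.813, -0.452]
wrist_force: [-0.1, 1.6, 0.3]
opening: 1.001
```

```bash
python3 - <<'E'
from fk import *
p,r,o=obs();print(p,np.round(o["q"],3))
plan(grasp(0),TR,5)
im=ctrl.camera("wrist")[:,:,::-1];cv2.imwrite("pics/w4.png",cv2.resize(im,None,fx=1.5,fy=1.5))
E
```

```text
[0.52028949 0.05354272 0.10671745] [-0.446  0.096  2.13   0.717  0.874  2.983]
[0.01 0.19 0.  ] [-0. -0. -0.]
[0.01 0.19 0.  ] [-0. -0. -0.]
[0.01 0.19 0.01] [-0. -0. -0.]
[0.01 0.19 0.01] [-0. -0. -0.]
[0.01 0.19 0.01] [-0. -0. -0.]
dist 0.04791257013542144 ang 0.21865963600612076
```

View pics/w4.png

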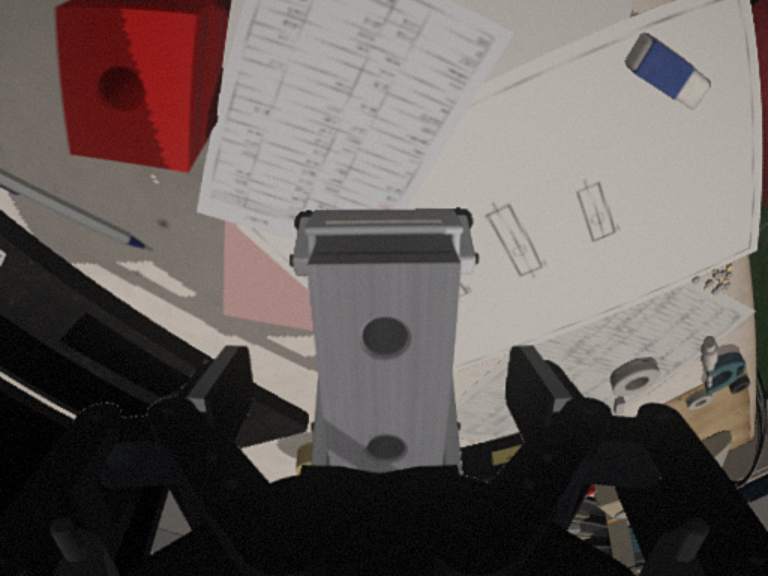

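Request:
{"op": "apply_moves", "data": {"plan": "0.03 0.19 0 0 0 0 1; 0.03 0.19 0 0 0 0 1; 0 0.19 0 0 0 0 1; 0 0.19 0.01 0 0 0 1; 0 0.19 0.02 0 0 0 1"}}

```text
time_s: 10.3
eef_pos: [0.5343, 0.073, 0.0658]
eef_rot: [-0.178, 0.32, 0.814, -0.452]
wrist_force: [-0.1, -0.1, 0.2]
opening: 1.001
```

```bash
python3 - <<'E'
from fk import *
p,r,o=obs();print(p,np.round(o["q"],3))
plan(grasp(0),TR,1)
cw=ctrl.get_calibration("wrist")
im=ctrl.camera("wrist")[:,:,::-1];cv2.imwrite("pics/w5.png",cv2.resize(im,None,fx=1.5,fy=1.5))
ims=ctrl.camera("side")[:,:,::-1];cv2.imwrite("pics/s5.png",cv2.resize(ims[120:300,130:370],None,fx=3,fy=3,interpolation=cv2.INTER_CUBIC))
E
```

```text
[0.53433053 0.07299141 0.06579725] [-0.388  0.213  2.111  0.787  0.771  2.935]
[-0.02  0.01 -0.  ] [-0.02 -0.02 -0.01]
dist 0.001278774435947664 ang 0.21173428319928522
```

View pics/w5.png

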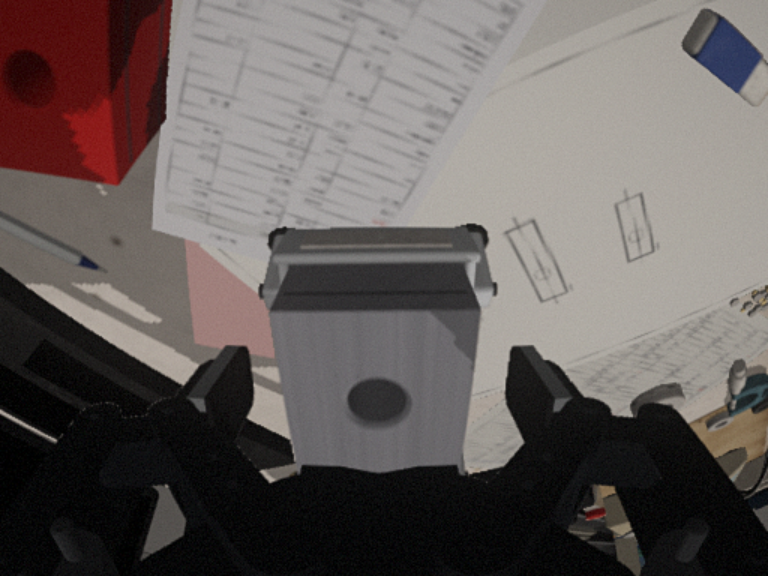

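View pics/s5.png

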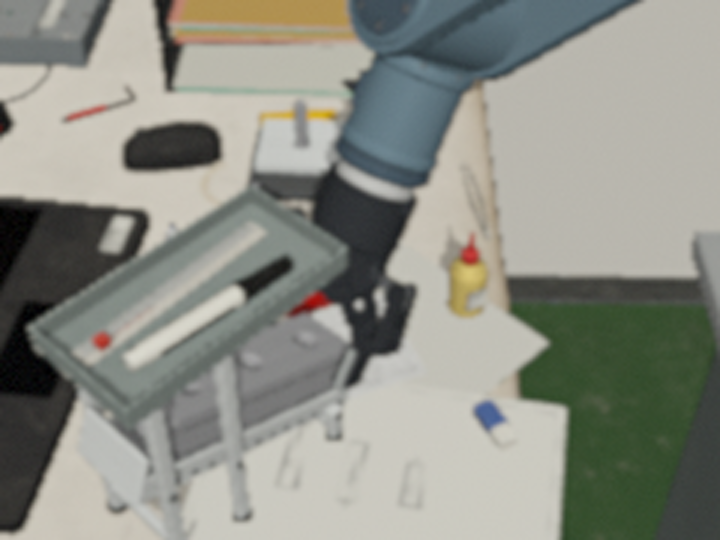

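Request:
{"op": "apply_moves", "data": {"plan": "-0.02 0.01 0 0 0 0 0.8; 0 0 0 0 0 0 0.72; 0 0 0 0 0 0 0.5; 0 0 0 0 0 0 0; 0 0 0 0 0 0 0"}}

```text
time_s: 10.9
eef_pos: [0.5351, 0.0719, 0.0667]
eef_rot: [-0.177, 0.32, 0.814, -0.452]
wrist_force: [-3.7, -2.5, 6.7]
opening: 0.645
```

```bash
python3 - <<'E'
from fk import *
p,r,o=obs();print(p,np.round(o["q"],3),o["wrist_force"],o["opening"])
im=ctrl.camera("wrist")[:,:,::-1];cv2.imwrite("pics/w6.png",cv2.resize(im,None,fx=1.5,fy=1.5))
E
```

```text
[0.5350879  0.07191633 0.06673845] [-0.39   0.213  2.109  0.786  0.774  2.935] [-3.70930758 -2.53874241  6.68434433] 0.6446564371150171
```

View pics/w6.png

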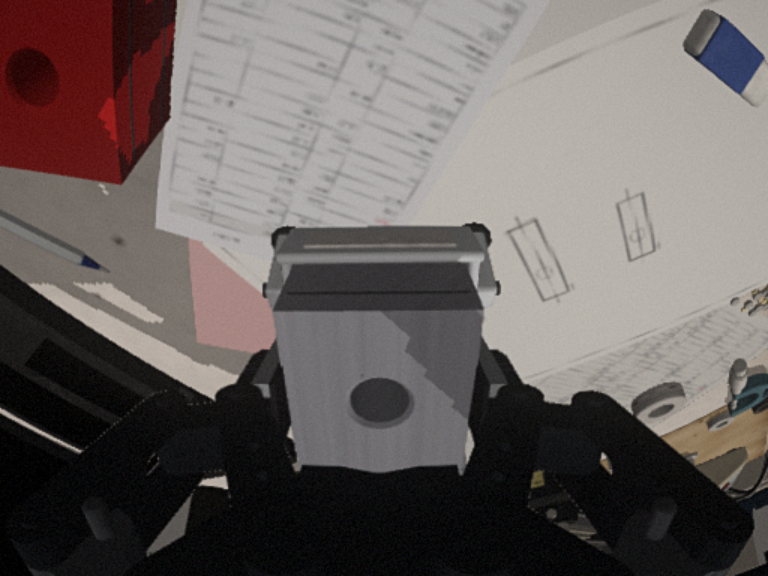

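Request:
{"op": "apply_moves", "data": {"plan": "0 -0.08 -0.014 0 0 0 0; 0 -0.08 -0.014 0 0 0 0; 0 -0.08 -0.014 0 0 0 0; 0 -0.08 -0.014 0 0 0 0; 0 -0.08 -0.014 0 0 0 0"}}

```text
time_s: 11.45
eef_pos: [0.5291, 0.0663, 0.0847]
eef_rot: [-0.178, 0.319, 0.813, -0.453]
wrist_force: [-0.9, -0.8, -5.7]
opening: 0.647
```

```bash
python3 - <<'E'
from fk import *
p,r,o=obs();print(p,np.round(o["q"],3),o["wrist_force"],o["opening"])
print((p-np.array([0.5351, 0.0719, 0.0667]))@np.c_[ex,ey,ez])
im=ctrl.camera("wrist")[:,:,::-1];cv2.imwrite("pics/w7.png",cv2.resize(im,None,fx=1.5,fy=1.5))
ims=ctrl.camera("side")[:,:,::-1];cv2.imwrite("pics/s7.png",cv2.resize(ims[120:300,130:370],None,fx=3,fy=3,interpolation=cv2.INTER_CUBIC))
E
```

```text
[0.52906591 0.06630473 0.08466912] [-0.408  0.161  2.118  0.752  0.814  2.967] [-0.94930111 -0.80845819 -5.72713877] 0.6469693696780812
[-0.00820447  0.00063562  0.01796912]
```

View pics/w7.png

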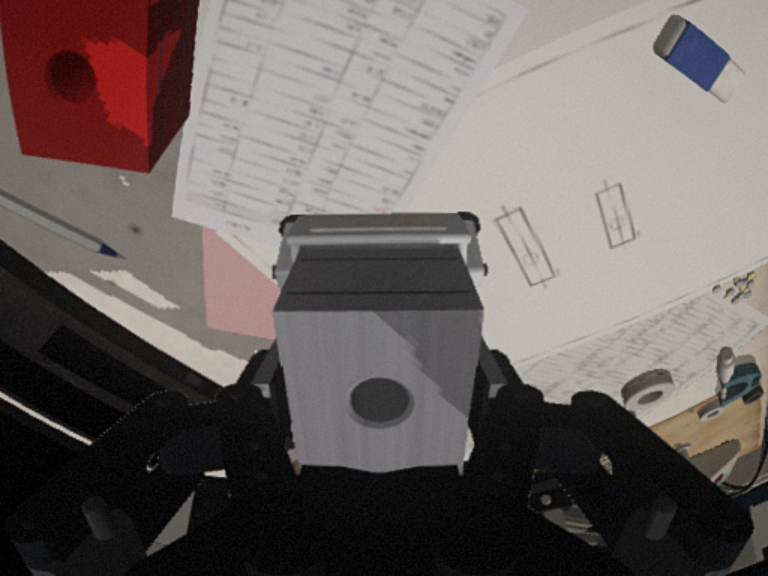

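View pics/s7.png

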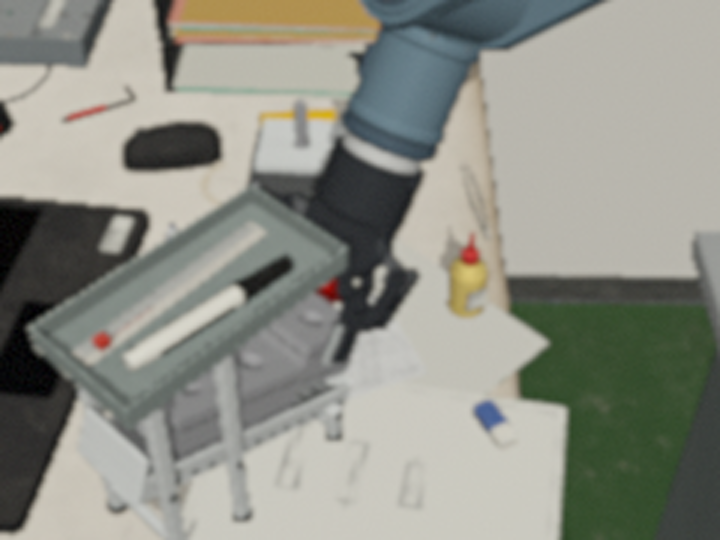

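```bash
python3 - <<'E'
from fk import *
p,r,o=obs()
for d in (.03,.066): print(ik(p+d*(-c22*ex-s22*ez),r,o["q"])[0].round(2))
plan(p+.066*(-c22*ex-s22*ez),r,10)
E
```

```text
[-0.46  0.05  2.25  0.75  0.83  2.91]
[-0.55  0.04  2.3   0.76  0.85  2.81]
[-0.   -0.02  0.13] [0. 0. 0.]
[-0.   -0.02  0.13] [0. 0. 0.]
[-0.   -0.02  0.13] [0. 0. 0.]
[-0.   -0.02  0.13] [0. 0. 0.]
[-0.   -0.02  0.13] [0. 0. 0.]
[-0.   -0.02  0.13] [0. 0. 0.]
[-0.   -0.02  0.13] [0. 0. 0.]
[-0.   -0.02  0.13] [0. 0. 0.]
[-0.   -0.02  0.13] [0. 0. 0.]
[-0.   -0.02  0.13] [0. 0. 0.]
dist 0.06600000000000002 ang 0.0
```

Request:
{"op": "apply_moves", "data": {"plan": "0 -0.023 0.13 0 0 0 0; 0 -0.023 0.13 0 0 0 0; 0 -0.023 0.13 0 0 0 0; 0 -0.023 0.13 0 0 0 0; 0 -0.023 0.13 0 0 0 0"}}

```text
time_s: 12.05
eef_pos: [0.5086, 0.0436, 0.0723]
eef_rot: [-0.178, 0.32, 0.813, -0.452]
wrist_force: [-0.3, -0.4, -3.9]
opening: 0.642
```

Request:
{"op": "apply_moves", "data": {"plan": "0 -0.023 0.13 0 0 0 0; 0 -0.023 0.13 0 0 0 0; 0 -0.023 0.13 0 0 0 0; 0 -0.023 0.13 0 0 0 0; 0 -0.023 0.13 0 0 0 0"}}

```text
time_s: 12.55
eef_pos: [0.4878, 0.0214, 0.0602]
eef_rot: [-0.178, 0.32, 0.814, -0.452]
wrist_force: [0.1, -0.3, -3.4]
opening: 0.646
```

```bash
python3 - <<'E'
from fk import *
p,r,o=obs();print(p,np.round(o["q"],3),o["wrist_force"],o["opening"])
im=ctrl.camera("wrist")[:,:,::-1];cv2.imwrite("pics/w8.png",cv2.resize(im,None,fx=1.5,fy=1.5))
ims=ctrl.camera("side")[:,:,::-1];cv2.imwrite("pics/s8.png",cv2.resize(ims[120:300,130:370],None,fx=3,fy=3,interpolation=cv2.INTER_CUBIC))
E
```

```text
[0.48776373 0.02143172 0.06018865] [-0.561  0.157  2.201  0.775  0.835  2.781] [ 0.12523639 -0.32316184 -3.39698577] 0.6456432470132948
```

View pics/s8.png

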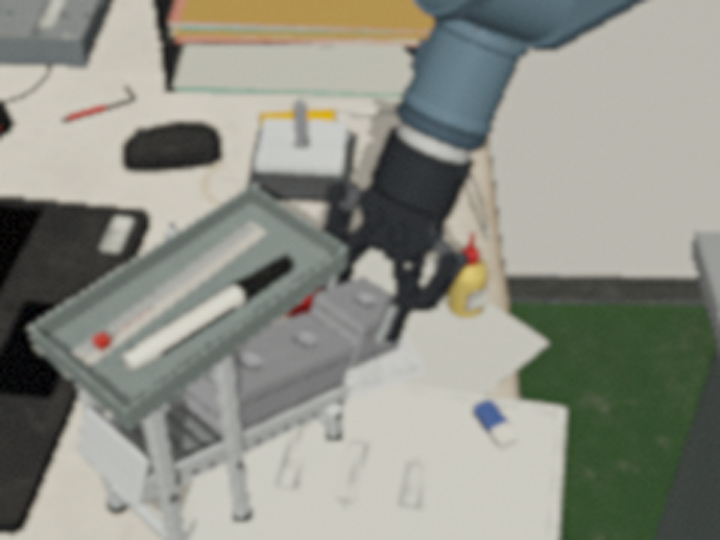

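View pics/w8.png

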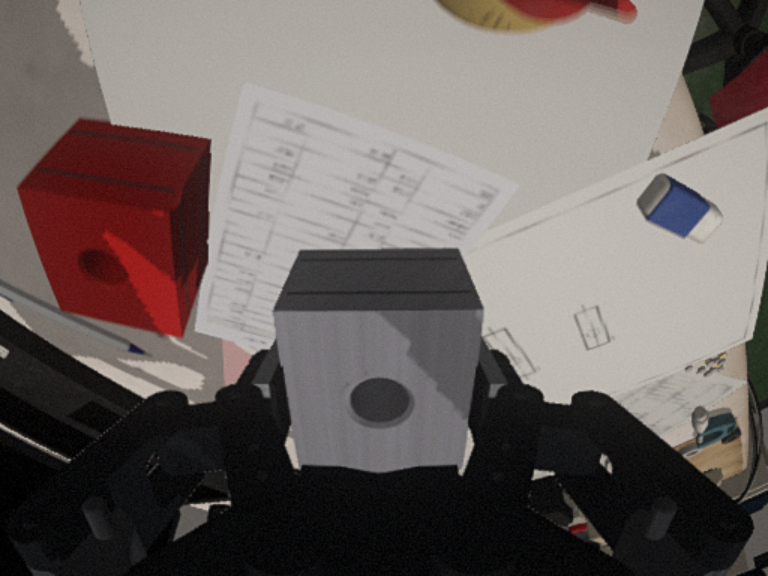

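```bash
python3 - <<'E'
import cv2
im=cv2.imread("pics/w8.png")
cv2.imwrite("pics/w8c.png",cv2.resize(im[235:475,255:500],None,fx=3,fy=2.5,interpolation=cv2.INTER_CUBIC))
E
```

```text
(no output)
```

View pics/w8c.png

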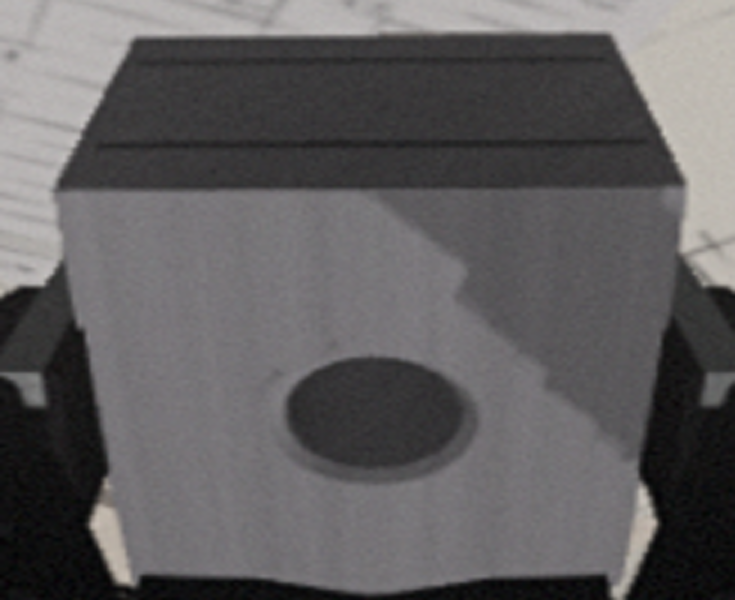

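```bash
python3 - <<'E'
from fk import *
p,r,o=obs()
for hd in range(-150,181,30):
    h=np.array([np.cos(np.radians(hd)),np.sin(np.radians(hd)),0])
    T=toolR(np.radians(10),1,h); tp=np.array([.5495,-.247,.12])
    for q6 in(0,-2*np.pi):
        q,c=ik(tp,T,np.array(o["q"])+[0,0,0,0,0,q6]); 
        if abs(q[5])<3.2: print(hd,q.round(2),round(c,6))
E
```

```text
-150 [-0.55  0.4   1.61 -0.16  1.23  0.56] 0.0
-120 [-0.53  0.35  1.67 -0.19  1.13  0.07] 0.0
-90 [-0.55  0.29  1.75 -0.17  1.02 -0.46] 0.0
-60 [-0.58  0.25  1.8  -0.1   0.94 -1.05] 0.0
-30 [-0.63  0.23  1.83  0.02  0.91 -1.69] 0.0
0 [-0.68  0.24  1.82  0.13  0.96 -2.32] 0.0
30 [-0.7   0.27  1.77  0.19  1.05 -2.89] 0.0
60 [-0.71  0.32  1.7   0.19  1.15  2.88] 0.0
90 [-0.69  0.38  1.63  0.14  1.25  2.4 ] 0.0
120 [-0.66  0.42  1.58  0.07  1.31  1.94] 0.0
150 [-0.61  0.44  1.55 -0.02  1.33  1.49] 0.0
180 [-0.57  0.43  1.56 -0.1   1.3   1.03] 0.0
```

```bash
cat > blk.py <<'E'
from fk import *
p,r,o=obs()
cw=ctrl.get_calibration("wrist")
Rc=np.array(cw["R"]);C=-Rc.T@np.array(cw["t"])
# camera in tool
ct={"R":(Rc@r.as_matrix()),"t":Rc@p+np.array(cw["t"]),"intrinsics":cw["intrinsics"]}
px=lambda U,V:(((255+U/3)+.5)/1.5-.5,((235+V/2.5)+.5)/1.5-.5)
obsd=np.array([px(57,190),px(684,188),px(137,40),px(610,36),px(375,420)])
# block frame (bx up lane,by,bz bore) in tool: pitch angle a about tool x, bore dir = (0,-cos a, -sin a)
def pts(q):
    tx,ty,tz,a,b=q
    bz=np.array([0,-np.cos(a),-np.sin(a)]); by=np.array([1.,0,0]); bx=np.cross(by,bz)
    M=R.from_rotvec([0,b,0]).as_matrix()@np.c_[bx,by,bz]
    L=np.array([(-32,-28,22),(-32,28,22),(-32,-28,-22),(-32,28,-22),(0,0,22)])/1000
    return L@M.T+[tx,ty,tz]
f=lambda q:(projw(ct,pts(q))-obsd).ravel()
E
python3 - <<'E'
from blk import *
s=least_squares(f,[0,0,0,.17,0]);print((s.x*[1000,1000,1000,57.3,57.3]).round(2),s.fun.round(1))
for a in(9,10,11):
    g=lambda q:f([q[0],q[1],q[2],np.radians(a),q[3]]);s=least_squares(g,[0,0,0,0]);print(a,(s.x*1000).round(2),s.cost,s.fun.round(1))
# nominal: 
T=TR; pc=np.array([0.5351,0.0719,0.0667]); print("nominal centre in tool",T.inv().apply(rack(-.008,0,.062)-pc)*1000)
print("lean now",np.degrees(np.arccos(-r.as_matrix()[2,1])), "x horiz",r.as_matrix()[2,0])
print(T.inv().apply(-s22*ex+c22*ez))
E
```

```text
[-0.76  5.05  1.51  9.59 -0.41] [ 0.4  0.1  0.4 -0.2 -0.3 -0.3 -0.5  0.1 -0.2  0.2]
9 [-0.76  4.64  1.45 -7.16] 0.8461394699177366 [ 0.3 -0.3  0.5 -0.6 -0.3  0.2 -0.5  0.6 -0.2  0.4]
10 [-0.76  5.34  1.55 -7.09] 0.6395070977727748 [ 0.5  0.4  0.3  0.1 -0.3 -0.6 -0.5 -0.2 -0.2  0. ]
11 [-0.76  6.05  1.65 -7.02] 2.6532106700041935 [ 0.7  1.1  0.1  0.8 -0.3 -1.3 -0.6 -0.9 -0.2 -0.3]
nominal centre in tool [0.15584222 4.28728679 2.00818251]
lean now 31.86343106754471 x horiz 0.0009808513280744613
[ 3.65667439e-17 -9.84807753e-01 -1.73648178e-01]
```

```bash
cat >> h.py <<'E'
A=np.radians(9.8); BT=np.array([-.0008,.005,.0016])  # block centre in tool
hd=np.radians(150);H=np.array([np.cos(hd),np.sin(hd),0]);PR=toolR(A,1,H)
def tcp_for(c): return np.asarray(c)-PR.apply(BT)
E
python3 - <<'E'
from h import *
p,r,o=obs()
plan(p+[0,0,.1],r,5)
view=tcp_for(np.array([.5495,-.247,.165])+.09*H)
print(view); plan(view,PR,20,p=p+[0,0,.1],r=r)
E
```

```text
[ 0.   -0.34 -0.21] [0. 0. 0.]
[ 0.   -0.34 -0.21] [0. 0. 0.]
[ 0.   -0.34 -0.21] [0. 0. 0.]
[ 0.   -0.34 -0.21] [0. 0. 0.]
[ 0.   -0.34 -0.21] [0. 0. 0.]
dist 0.10000000000000002 ang 0.0
[ 0.47052932 -0.20233002  0.17019937]
[-0.14 -0.1   0.14] [ 0.11 -0.7  -0.27]
[-0.12 -0.1   0.16] [ 0.11 -0.7  -0.27]
[-0.11 -0.11  0.17] [ 0.11 -0.7  -0.27]
[-0.09 -0.11  0.18] [ 0.11 -0.7  -0.27]
[-0.07 -0.11  0.19] [ 0.11 -0.7  -0.27]
[-0.05 -0.11  0.19] [ 0.11 -0.7  -0.27]
[-0.03 -0.1   0.2 ] [ 0.11 -0.7  -0.27]
[-0.01 -0.1   0.2 ] [ 0.11 -0.7  -0.27]
[ 0.01 -0.1   0.2 ] [ 0.11 -0.7  -0.27]
[ 0.03 -0.1   0.2 ] [ 0.11 -0.7  -0.27]
[ 0.05 -0.09  0.2 ] [ 0.11 -0.7  -0.27]
[ 0.07 -0.09  0.2 ] [ 0.11 -0.7  -0.27]
[ 0.09 -0.08  0.19] [ 0.11 -0.7  -0.27]
[ 0.11 -0.08  0.18] [ 0.11 -0.7  -0.27]
[ 0.12 -0.07  0.17] [ 0.11 -0.7  -0.27]
[ 0.14 -0.06  0.16] [ 0.11 -0.7  -0.27]
[ 0.15 -0.06  0.15] [ 0.11 -0.7  -0.27]
[ 0.17 -0.05  0.14] [ 0.11 -0.7  -0.27]
[ 0.18 -0.04  0.13] [ 0.11 -0.7  -0.27]
[ 0.19 -0.03  0.11] [ 0.11 -0.7  -0.27]
dist 0.22471984682297447 ang 104.61919782746676
```

Request:
{"op": "apply_moves", "data": {"plan": "0 -0.2 -0.13 0 0 0 0; 0 -0.4 -0.25 0 0 0 0; 0 -0.45 -0.28 0 0 0 0; 0 -0.4 -0.25 0 0 0 0; 0 -0.25 -0.15 0 0 0 0"}}

```text
time_s: 13.15
eef_pos: [0.4887, 0.0218, 0.1625]
eef_rot: [-0.177, 0.32, 0.814, -0.452]
wrist_force: [0.9, 0.3, -2.1]
opening: 0.645
```

Request:
{"op": "apply_moves", "data": {"plan": "-0.14 -0.1 0.14 0.11 -0.7 -0.27 0; -0.12 -0.1 0.16 0.11 -0.7 -0.27 0; -0.11 -0.11 0.17 0.11 -0.7 -0.27 0; -0.09 -0.11 0.18 0.11 -0.7 -0.27 0; -0.07 -0.11 0.19 0.11 -0.7 -0.27 0"}}

```text
time_s: 13.65
eef_pos: [0.4835, -0.0349, 0.1632]
eef_rot: [-0.049, 0.144, 0.841, -0.52]
wrist_force: [-0.2, 0.2, -2.7]
opening: 0.646
```

Request:
{"op": "apply_moves", "data": {"plan": "-0.05 -0.11 0.19 0.11 -0.7 -0.27 0; -0.03 -0.1 0.2 0.11 -0.7 -0.27 0; -0.01 -0.1 0.2 0.11 -0.7 -0.27 0; 0.01 -0.1 0.2 0.11 -0.7 -0.27 0; 0.03 -0.1 0.2 0.11 -0.7 -0.27 0"}}

```text
time_s: 14.15
eef_pos: [0.479, -0.0908, 0.1656]
eef_rot: [0.08, -0.036, 0.824, -0.56]
wrist_force: [-1.0, -0.7, -2.5]
opening: 0.644
```

Request:
{"op": "apply_moves", "data": {"plan": "0.05 -0.09 0.2 0.11 -0.7 -0.27 0; 0.07 -0.09 0.2 0.11 -0.7 -0.27 0; 0.09 -0.08 0.19 0.11 -0.7 -0.27 0; 0.11 -0.08 0.18 0.11 -0.7 -0.27 0; 0.12 -0.07 0.17 0.11 -0.7 -0.27 0"}}

```text
time_s: 14.65
eef_pos: [0.4744, -0.1467, 0.1679]
eef_rot: [0.206, -0.216, 0.765, -0.571]
wrist_force: [-0.3, -0.8, -3.7]
opening: 0.649
```

```bash
python3 - <<'E'
from h import *
p,r,o=obs();print(p,np.round(o["q"],2),o["opening"])
plan(tcp_for(np.array([.5495,-.247,.165])+.09*H),PR,5)
E
```

```text
[ 0.47438638 -0.14674891  0.16789837] [-0.64  0.22  1.74  0.15  1.41  1.85] 0.6490339627543317
[ 0.14 -0.06  0.16] [ 0.13 -0.7  -0.27]
[ 0.15 -0.06  0.15] [ 0.13 -0.7  -0.27]
[ 0.17 -0.05  0.14] [ 0.13 -0.7  -0.27]
[ 0.18 -0.04  0.13] [ 0.13 -0.7  -0.27]
[ 0.19 -0.03  0.11] [ 0.13 -0.7  -0.27]
dist 0.05576227224857321 ang 26.178198579633438
```

Request:
{"op": "apply_moves", "data": {"plan": "0.14 -0.06 0.16 0.13 -0.7 -0.27 0; 0.15 -0.06 0.15 0.13 -0.7 -0.27 0; 0.17 -0.05 0.14 0.13 -0.7 -0.27 0; 0.18 -0.04 0.13 0.13 -0.7 -0.27 0; 0.19 -0.03 0.11 0.13 -0.7 -0.27 0"}}

```text
time_s: 15.15
eef_pos: [0.4702, -0.2021, 0.1698]
eef_rot: [0.322, -0.382, 0.663, -0.557]
wrist_force: [0.2, -0.6, -3.3]
opening: 0.645
```

```bash
python3 - <<'E'
from h import *
import pickle
p,r,o=obs();print(p,np.round(o["q"],2),o["opening"],np.degrees((r.inv()*PR).as_rotvec()))
cw=ctrl.get_calibration("wrist");im=ctrl.camera("wrist")[:,:,::-1].copy();cv2.imwrite("pics/w9.png",im)
pickle.dump((p,r,cw),open("w9.pkl","wb"))
im=cv2.resize(im,None,fx=1.5,fy=1.5)
u=(projw(cw,[.5495,-.247,.092])[0]+.5)*1.5-.5;print(u)
cv2.circle(im,tuple(int(v) for v in u.round()),3,(0,255,0),1)
cv2.imwrite("pics/w9b.png",im)
cv2.imwrite("pics/s9.png",cv2.resize(ctrl.camera("side")[60:300,130:370,::-1],None,fx=2.5,fy=2.5,interpolation=cv2.INTER_CUBIC))
E
```

```text
[ 0.47021462 -0.20207957  0.16983736] [-0.63  0.24  1.7  -0.02  1.37  1.47] 0.6449686539051614 [ 0.02152584  0.02092182 -0.05861843]
[373.93026048  79.01428253]
```

View pics/w9b.png

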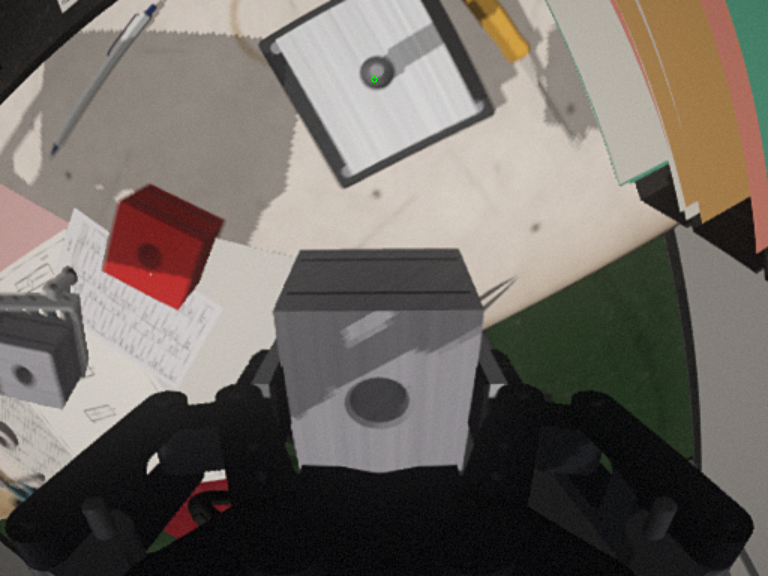

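View pics/s9.png

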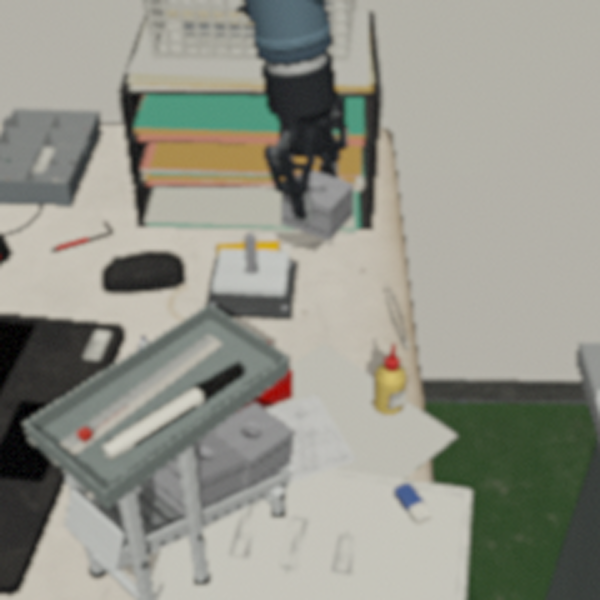

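```bash
python3 - <<'E'
import cv2
im=cv2.imread("pics/w9.png")
cv2.imwrite("pics/w9c.png",cv2.resize(im[0:130,165:340],None,fx=4.5,fy=4.5,interpolation=cv2.INTER_CUBIC))
cv2.imwrite("pics/w9d.png",cv2.resize(im[30:65,230:275],None,fx=16,fy=16,interpolation=cv2.INTER_CUBIC))
E
```

```text
(no output)
```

View pics/w9c.png

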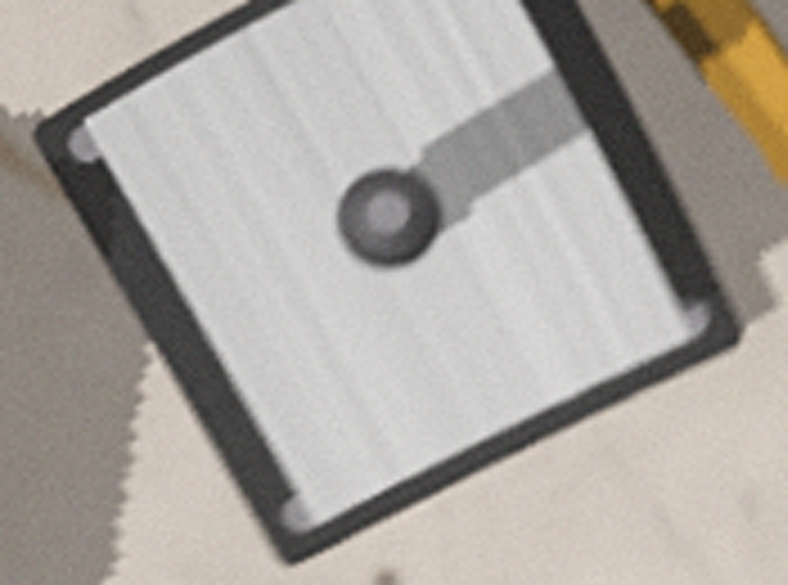

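View pics/w9d.png

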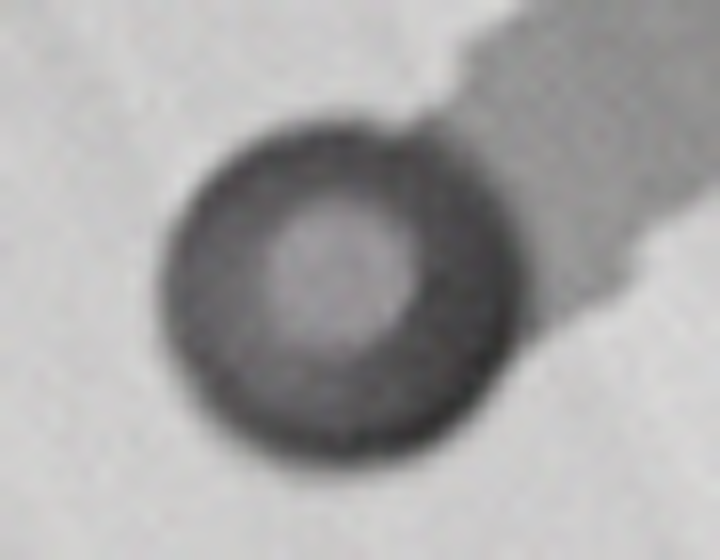

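```bash
python3 - <<'E'
from h import *
import pickle
p,r,cw=pickle.load(open("w9.pkl","rb"))
K=np.array(cw["intrinsics"])
def ray(u,v):
    d=np.array([u-K[0,2],v-K[1,2]])/K[0,0];t=np.linalg.norm(d);c=np.r_[d/t*np.sin(t),np.cos(t)];return np.array(cw["R"]).T@c
C=-np.array(cw["R"]).T@cw["t"]
def hit(u,v,z): d=ray(u,v);return C+d*(z-C[2])/d[2]
print("rod",hit(250.8,46.9,.092))
b=lambda U,V:((U+.5)/4.5-.5+165,(V+.5)/4.5-.5)
# base corners (outer top z .012)
Q=[b(38,132),b(740,340),b(290,562)];
P=np.array([hit(*q,.012) for q in Q]);print(P, np.linalg.norm(P[0]-P[2]),np.linalg.norm(P[1]-P[2]),"centre",(P[0]+P[1])/2)
for z in (.023,.03,.036,.042,.049):
    W=np.array([hit(*b(*q),z) for q in ((82,120),(312,525),(700,315))]);print(z,np.linalg.norm(W[0]-W[1]),np.linalg.norm(W[2]-W[1]))
E
```

```text
rod [ 0.5521688  -0.24977629  0.092     ]
[[ 0.60686643 -0.19899133  0.012     ]
 [ 0.4971258  -0.301133    0.012     ]
 [ 0.50105552 -0.1957138   0.012     ]] 0.10586165833919639 0.10549242282981156 centre [ 0.55199611 -0.25006216  0.012     ]
0.023 0.09433211537035345 0.08838610457239947
0.03 0.09184129300718505 0.08605228554376926
0.036 0.08970630241018356 0.08405186923351476
0.042 0.08757131181318205 0.0820514529232603
0.049 0.08508048945001366 0.07971763389463009
```

```bash
python3 - <<'E'
from h import *
cs=ctrl.get_calibration("side");ct=ctrl.get_calibration("top")
for P in([.5495,-.247,.092],[.5515,-.2497,.092]):print(proj(cs,P),proj(ct,P))
plan(tcp_for(np.array([.5515,-.2497,.155])+.045*H),PR,5)
E
```

```text
[[230.40004984 152.81046156]] [[357.89509238 158.64668224]]
[[229.79625927 152.27862021]] [[359.15602557 157.71110972]]
[0.01 0.01 0.2 ] [ 0. -0. -0.]
[0.01 0.01 0.2 ] [ 0. -0. -0.]
[0.01 0.01 0.2 ] [ 0. -0. -0.]
[0.01 0.01 0.2 ] [ 0. -0. -0.]
[0.01 0.01 0.2 ] [ 0. -0. -0.]
dist 0.04937970191328042 ang 0.16688252210388932
```

Request:
{"op": "apply_moves", "data": {"plan": "0.01 0.01 0.2 0 0 0 0; 0.01 0.01 0.2 0 0 0 0; 0.01 0.01 0.2 0 0 0 0; 0.01 0.01 0.2 0 0 0 0; 0 0 0.19 0 0 0 0"}}

```text
time_s: 15.75
eef_pos: [0.5117, -0.2287, 0.159]
eef_rot: [0.321, -0.381, 0.664, -0.558]
wrist_force: [0.1, 0.5, -2.1]
opening: 0.641
```

Request:
{"op": "apply_moves", "data": {"plan": "0 0 0 0 0 0 0; 0 0 0 0 0 0 0; 0 0 0 0 0 0 0; 0 0 0 0 0 0 0; 0 0 0 0 0 0 0"}}

```text
time_s: 16.25
eef_pos: [0.5108, -0.2281, 0.1598]
eef_rot: [0.321, -0.381, 0.663, -0.558]
wrist_force: [0.5, -0.2, -3.2]
opening: 0.638
```

```bash
python3 - <<'E'
from h import *
import pickle
p,r,o=obs();print(p,np.round(o["q"],2),o["wrist_force"],np.degrees((r.inv()*PR).as_rotvec()))
cw=ctrl.get_calibration("wrist");im=ctrl.camera("wrist")[:,:,::-1].copy();cv2.imwrite("pics/w10.png",im)
pickle.dump((p,r,cw),open("w10.pkl","wb"))
cv2.imwrite("pics/w10b.png",cv2.resize(im[40:200,150:360],None,fx=3.5,fy=3.5,interpolation=cv2.INTER_CUBIC))
E
```

```text
[ 0.51082313 -0.22811396  0.15976158] [-0.62  0.35  1.59 -0.02  1.38  1.48] [ 0.50366938 -0.15154038 -3.22110569] [ 0.00546468 -0.18830782 -0.07984874]
```

View pics/w10b.png

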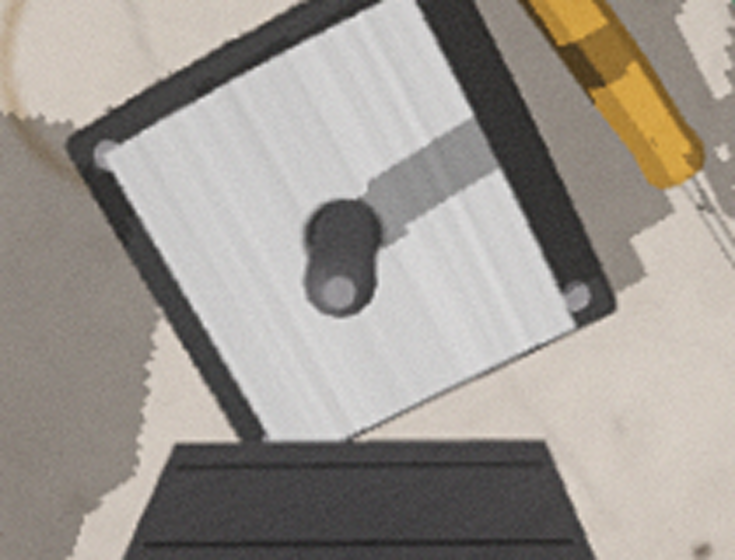

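```bash
python3 - <<'E'
from h import *
import pickle
p,r,cw=pickle.load(open("w10.pkl","rb"))
K=np.array(cw["intrinsics"]);C=-np.array(cw["R"]).T@cw["t"]
def hit(u,v,z):
    d=np.array([u-K[0,2],v-K[1,2]])/K[0,0];t=np.linalg.norm(d);d=np.array(cw["R"]).T@np.r_[d/t*np.sin(t),np.cos(t)];return C+d*(z-C[2])/d[2]
T=hit(246.5,123.1,.092);print("tip",T)
for z in(.02,.026,.032,.038,.044,.05):
    h=hit(247.9,107.1,z);print(z,(h-T)[:2]*1000)
q=lambda U,V:(150+(U+.5)/3.5-.5,40+(V+.5)/3.5-.5)
for z in(.023,.03,.037,.044):
    a,b,c=[hit(*q(*x),z) for x in((108,148),(470,128-0),(572,325))];print(z)
    # platen corners: left (108,148), bottom-right (573,327), top hidden
    print(np.linalg.norm(a-c))
E
```

```text
tip [ 0.55186321 -0.24931724  0.092     ]
0.02 [-2.02770353  1.51127781]
0.026 [-1.14522452  0.88056   ]
0.032 [-0.26274551  0.24984219]
0.038 [ 0.6197335  -0.38087562]
0.044 [ 1.50221251 -1.01159343]
0.05 [ 2.38469152 -1.64231124]
0.023
0.12487507114987839
0.03
0.12144759648043699
0.037
0.11802012181099562
0.044
0.11459264714155426
```

```bash
cat >> h.py <<'E'
ROD=np.array([.5519,-.2493])
E
python3 - <<'E'
from h import *
a=tcp_for([*ROD,.15]);plan(a,PR,5)
plan(tcp_for([*ROD,.105]),PR,5,p=a,r=PR)
E
```

```text
[-0.01 -0.01  0.18] [-0.   -0.01 -0.  ]
[-0.01 -0.01  0.18] [-0.   -0.01 -0.  ]
[-0.01 -0.01  0.18] [-0.   -0.01 -0.  ]
[-0.01 -0.01  0.18] [-0.   -0.01 -0.  ]
[-0.01 -0.01  0.18] [-0.   -0.01 -0.  ]
dist 0.04563684251179022 ang 0.2021701792766963
[-0.    0.18  0.03] [0. 0. 0.]
[-0.    0.18  0.03] [0. 0. 0.]
[-0.    0.18  0.03] [0. 0. 0.]
[-0.    0.18  0.03] [0. 0. 0.]
[-0.    0.18  0.03] [0. 0. 0.]
dist 0.04500000000000001 ang 0.0
```

Request:
{"op": "apply_moves", "data": {"plan": "-0.01 -0.01 0.2 0 -0.03 0 0; -0.01 -0.01 0.2 0 0 0 0; -0.01 -0.01 0.2 0 0 0 0; -0.01 -0.01 0.2 0 0 0 0; 0 0 0.1 0 0 0 0"}}

```text
time_s: 16.8
eef_pos: [0.5517, -0.2495, 0.1535]
eef_rot: [0.323, -0.382, 0.663, -0.558]
wrist_force: [-0.2, -0.5, -2.5]
opening: 0.642
```

Request:
{"op": "apply_moves", "data": {"plan": "0 0 0 0 0 0 0; 0 0 0 0 0 0 0; 0 0 0 0 0 0 0; 0 0 0 0 0 0 0; 0 0 0 0 0 0 0"}}

```text
time_s: 17.3
eef_pos: [0.5505, -0.2488, 0.1541]
eef_rot: [0.323, -0.382, 0.663, -0.558]
wrist_force: [-0.7, -0.2, -3.2]
opening: 0.646
```

```bash
python3 - <<'E'
from h import *
plan(tcp_for([*ROD,.15]),PR,1)
p,r,o=obs();print(p+r.apply(BT))
im=ctrl.camera("wrist")[:,:,::-1];cv2.imwrite("pics/w11.png",cv2.resize(im[150:340,170:345],None,fx=4,fy=3.1,interpolation=cv2.INTER_CUBIC))
cv2.imwrite("pics/s11.png",cv2.resize(ctrl.camera("side")[90:220,180:330,::-1],None,fx=5,fy=4.5,interpolation=cv2.INTER_CUBIC))
cs=ctrl.get_calibration("side")
L=np.array([(x,y,z) for x in(-32,32) for y in(-28,28) for z in(-22,22)])/1000
X=np.c_[H,np.cross(ez,H),ez]
print(((proj(cs,p+r.apply(BT)+L@X.T)-[180,90])*[5,4.5]).round())
print((proj(cs,[*ROD,.092])-[180,90])*[5,4.5])
E
```

```text
[ 0.01 -0.02  0.01] [ 0.    0.   -0.01]
dist 0.0014261124299097714 ang 0.08001831532570815
[ 0.55157408 -0.24848971  0.14887017]
[[176. 245.]
 [171. 189.]
 [228. 205.]
 [225. 149.]
 [266. 275.]
 [264. 218.]
 [317. 233.]
 [316. 176.]]
[[248.28958166 280.59447752]]
```

View pics/s11.png

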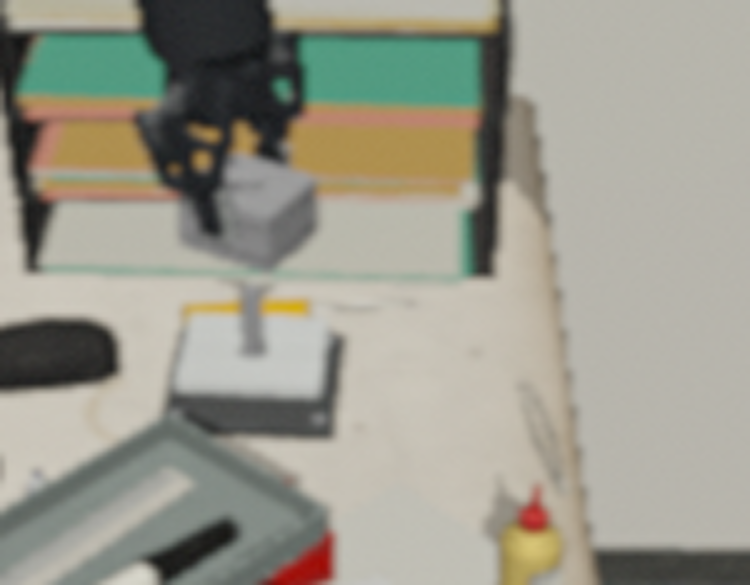

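View pics/w11.png

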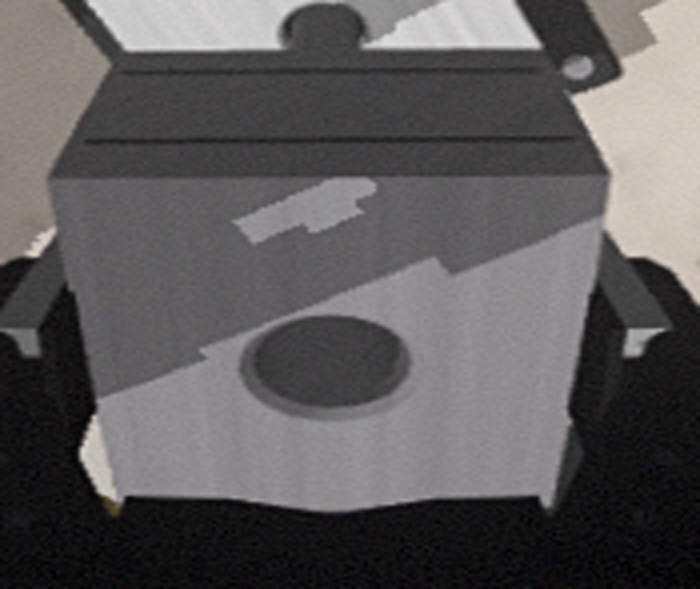

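```bash
python3 - <<'E'
from h import *
cs=ctrl.get_calibration("side")
g=cv2.imread("pics/a_side.png").astype(float).sum(2)/3
for row in range(153,170): print(row,g[row,222:240].astype(int))
for z in(.092,.08,.06,.04): print(z,[proj(cs,[x,y,z])[0].round(1) for x,y in((.5519,-.2493),(.5495,-.247))])
E
```

```text
153 [194 194 195 194 193 188 176 168 168 176 186 190 191 191 192 191 192 191]
154 [194 193 193 192 191 181 163 152 154 164 180 190 194 195 196 197 197 196]
155 [194 194 193 192 189 173 152 143 141 151 172 186 190 190 192 193 192 192]
156 [189 189 188 186 179 163 145 136 138 142 160 171 174 174 176 175 174 173]
157 [168 169 167 164 159 146 135 135 135 138 148 151 150 149 150 150 148 144]
158 [155 153 150 149 145 140 133 134 135 138 144 143 141 140 140 139 136 134]
159 [176 175 173 172 169 159 142 135 136 139 152 164 170 170 170 166 164 162]
160 [193 193 192 193 190 177 155 139 134 141 160 181 191 192 191 189 186 185]
161 [197 197 197 198 196 183 159 140 134 140 162 186 196 199 197 196 195 195]
162 [197 197 198 197 195 183 158 139 134 139 162 186 197 198 198 198 198 198]
163 [197 197 198 198 197 184 160 138 134 139 162 186 197 199 198 198 198 198]
164 [197 197 197 198 198 190 167 141 133 138 160 184 197 198 198 198 198 198]
165 [197 197 197 198 198 191 170 145 133 132 151 180 196 199 199 198 198 199]
166 [195 196 196 197 195 188 166 142 132 129 142 174 194 198 198 198 198 198]
167 [195 196 196 196 194 182 159 139 132 126 139 171 192 197 197 197 196 197]
168 [195 195 195 195 193 181 163 148 144 140 152 176 193 197 197 197 196 197]
169 [195 196 196 196 195 190 180 173 169 171 177 188 196 197 197 196 197 197]
0.092 [array([229.7, 152.4]), array([230.4, 152.8])]
0.08 [array([229.8, 155.5]), array([230.5, 156. ])]
0.06 [array([230. , 160.7]), array([230.7, 161.1])]
0.04 [array([230.2, 165.7]), array([231. , 166.2])]
```

Request:
{"op": "apply_moves", "data": {"plan": "0.01 0.11 0.03 0 0 0 0; 0 0.11 0.02 0 0 0 0; 0 0.11 0.02 0 0 0 0; 0 0.1 0.02 0 0 0 0; 0 0.1 0.02 0 0 0 0"}}

```text
time_s: 17.9
eef_pos: [0.5511, -0.2496, 0.1261]
eef_rot: [0.322, -0.382, 0.663, -0.557]
wrist_force: [0.1, -1.3, -2.8]
opening: 0.642
```

```bash
python3 - <<'E'
from h import *
p,r,o=obs();print(p+r.apply(BT),o["wrist_force"]);plan(tcp_for([*ROD,.1]),PR,5)
E
```

```text
[ 0.5520862  -0.24926662  0.12086251] [ 0.08923362 -1.34775874 -2.82124634]
[0.   0.08 0.01] [ 0.  0. -0.]
[0.   0.08 0.01] [ 0.  0. -0.]
[0.   0.08 0.01] [ 0.  0. -0.]
[0.   0.08 0.01] [ 0.  0. -0.]
[0.   0.08 0.01] [ 0.  0. -0.]
dist 0.020862749667006228 ang 0.09677145915435814
```

Request:
{"op": "apply_moves", "data": {"plan": "0 0.08 0.014 0 0 0 0; 0 0.08 0.014 0 0 0 0; 0 0.08 0.014 0 0 0 0; 0 0.04 0.007 0 0 0 0; 0 0.04 0.007 0 0 0 0"}}

```text
time_s: 18.4
eef_pos: [0.5513, -0.2497, 0.1105]
eef_rot: [0.323, -0.382, 0.663, -0.557]
wrist_force: [-0.2, 0.6, -2.1]
opening: 0.643
```

```bash
python3 - <<'E'
from h import *
p,r,o=obs();print(p+r.apply(BT),o["wrist_force"],o["torque"]);plan(tcp_for([*ROD,.085]),PR,5)
im=ctrl.camera("wrist")[:,:,::-1];cv2.imwrite("pics/w12.png",cv2.resize(im[150:340,170:345],None,fx=4,fy=3.1,interpolation=cv2.INTER_CUBIC))
E
```

```text
[ 0.55233232 -0.24937999  0.1052819 ] [-0.15861319  0.6082754  -2.14352416] [ 0.12549451 -0.20201091  0.0016576 ]
[0.   0.08 0.01] [ 0.  0. -0.]
[0.   0.08 0.01] [ 0.  0. -0.]
[0.   0.08 0.01] [ 0.  0. -0.]
[0.   0.08 0.01] [ 0.  0. -0.]
[0.   0.08 0.01] [ 0.  0. -0.]
dist 0.020285513113786565 ang 0.08885960794106341
```

View pics/w12.png

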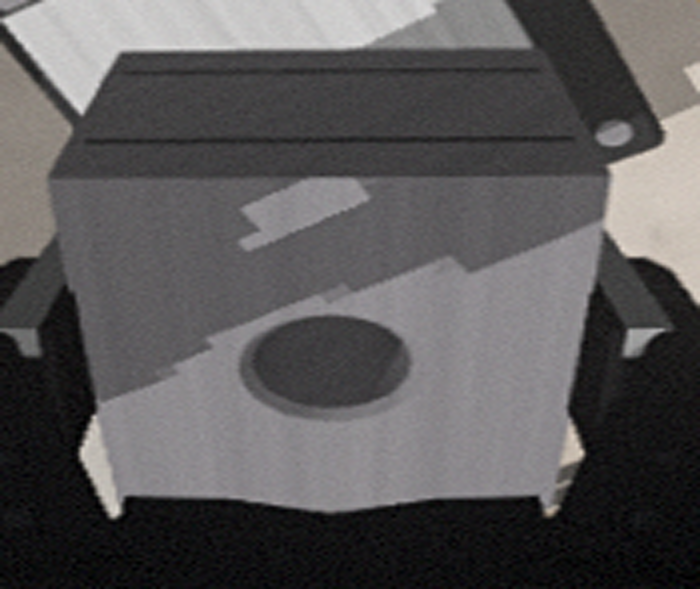

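Request:
{"op": "apply_moves", "data": {"plan": "0 0.05 0.01 0 0 0 0; 0 0.05 0.01 0 0 0 0; 0 0.05 0.01 0 0 0 0; 0 0.05 0.01 0 0 0 0; 0 0.04 0.007 0 0 0 0"}}

```text
time_s: 18.95
eef_pos: [0.5517, -0.2496, 0.0982]
eef_rot: [0.323, -0.382, 0.663, -0.557]
wrist_force: [2.6, 2.7, -0.8]
opening: 0.641
```

```bash
python3 - <<'E'
from h import *
p,r,o=obs();print(p+r.apply(BT),o["wrist_force"],o["torque"]);plan(tcp_for([*ROD,.08]),PR,5)
im=ctrl.camera("wrist")[:,:,::-1];cv2.imwrite("pics/w13.png",cv2.resize(im[150:340,170:345],None,fx=4,fy=3.1,interpolation=cv2.INTER_CUBIC))
E
```

```text
[ 0.55272078 -0.24924418  0.09303931] [ 2.63335487  2.72290519 -0.77952235] [ 0.42616697 -0.36095656 -0.06772784]
[0.   0.05 0.01] [ 0.  0. -0.]
[0.   0.05 0.01] [ 0.  0. -0.]
[0.   0.05 0.01] [ 0.  0. -0.]
[0.   0.05 0.01] [ 0.  0. -0.]
[0.   0.05 0.01] [ 0.  0. -0.]
dist 0.013063422164444269 ang 0.11163579295268992
```

View pics/w13.png

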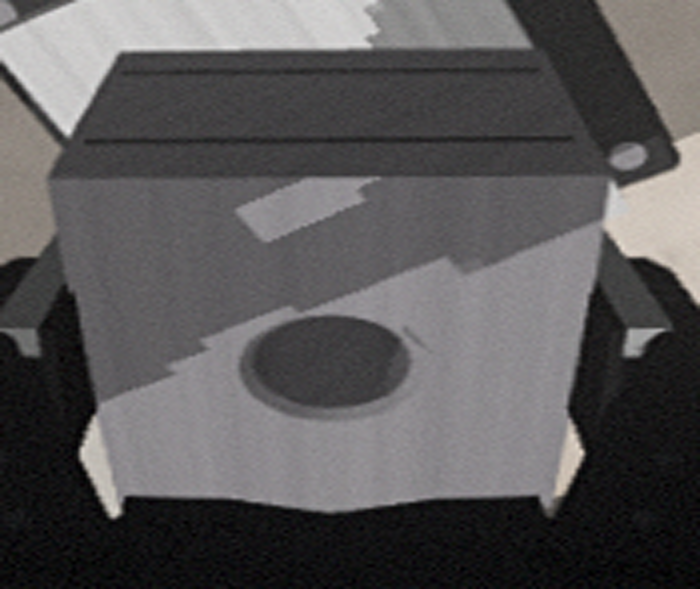

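Request:
{"op": "apply_moves", "data": {"plan": "-0.02 0 0.005 0 0 0 0; 0 0.05 0.009 0 0 0 0; 0 0.05 0.009 0 0 0 0; 0 0.05 0.009 0 0 0 0; 0 0.03 0.005 0 0 0 0"}}

```text
time_s: 19.5
eef_pos: [0.552, -0.2491, 0.0887]
eef_rot: [0.322, -0.382, 0.663, -0.557]
wrist_force: [0.1, 0.2, -3.3]
opening: 0.645
```

```bash
python3 - <<'E'
from h import *
p,r,o=obs();print(p+r.apply(BT),o["wrist_force"],o["torque"],np.degrees((r.inv()*PR).as_rotvec()))
E
```

```text
[ 0.55298626 -0.24878534  0.08347087] [ 0.05663928  0.15593405 -3.34343507] [-0.07536716 -0.17404048 -0.04732605] [ 0.04870662  0.01017884 -0.07379366]
```

Request:
{"op": "apply_moves", "data": {"plan": "0 0.06 0.01 0 0 0 0; 0 0.06 0.01 0 0 0 0; 0 0.06 0.01 0 0 0 0; 0 0.04 0.007 0 0 0 0; 0 0.04 0.007 0 0 0 0"}}

```text
time_s: 20.0
eef_pos: [0.5522, -0.249, 0.0758]
eef_rot: [0.323, -0.382, 0.663, -0.557]
wrist_force: [-1.0, -0.1, -3.1]
opening: 0.645
```

```bash
python3 - <<'E'
from h import *
p,r,o=obs();print(p+r.apply(BT),o["wrist_force"],o["torque"],np.degrees((r.inv()*PR).as_rotvec()))
E
```

```text
[ 0.55322374 -0.24870507  0.07057072] [-0.95436027 -0.0576727  -3.09136541] [-0.04967837 -0.17013404 -0.01116408] [ 0.01895717  0.02046596 -0.07965538]
```

Request:
{"op": "apply_moves", "data": {"plan": "0 0.04 0 0 0 0 0; 0 0.04 0.004 0 0 0 0; 0 0.04 0.007 0 0 0 0; 0 0.03 0.005 0 0 0 0; 0 0.03 0.005 0 0 0 0"}}

```text
time_s: 20.5
eef_pos: [0.5518, -0.2488, 0.0669]
eef_rot: [0.323, -0.382, 0.663, -0.557]
wrist_force: [-0.5, -0.7, -3.6]
opening: 0.647
```

Request:
{"op": "apply_moves", "data": {"plan": "0 0.02 0.004 0 0 0 0; 0 0.02 0.003 0 0 0 0; 0 0.02 0.004 0 0 0 0; 0 0.01 0.002 0 0 0 0; 0 0.01 0.001 0 0 0 0"}}

```text
time_s: 21.0
eef_pos: [0.5518, -0.2488, 0.0629]
eef_rot: [0.323, -0.382, 0.663, -0.557]
wrist_force: [0.1, 0.1, -2.3]
opening: 0.642
```

```bash
python3 - <<'E'
from h import *
p,r,o=obs();print(p+r.apply(BT),o["wrist_force"],o["torque"],np.degrees((r.inv()*PR).as_rotvec()))
E
```

```text
[ 0.55286758 -0.24848642  0.05767425] [ 0.09882421  0.0907746  -2.27316833] [-0.07270984 -0.15741596 -0.01459168] [ 0.00709024  0.01863515 -0.08144192]
```

Request:
{"op": "apply_moves", "data": {"plan": "0 0.01 0.002 0 0 0 0; 0 0.01 0.002 0 0 0 0; 0 0.01 0.002 0 0 0 0; 0 0.01 0.001 0 0 0 0; 0 0 0 0 0 0 0"}}

```text
time_s: 21.5
eef_pos: [0.5519, -0.2489, 0.0624]
eef_rot: [0.323, -0.382, 0.663, -0.557]
wrist_force: [-4.3, 1.7, 8.3]
opening: 0.642
```

```bash
python3 - <<'E'
from blk import *
from h import *
p,r,o=obs();print(p+r.apply(BT),o["wrist_force"],o["torque"],np.degrees((r.inv()*PR).as_rotvec()))
im=ctrl.camera("wrist")[:,:,::-1];cv2.imwrite("pics/w14.png",cv2.resize(im[150:340,170:345],None,fx=4,fy=3.1,interpolation=cv2.INTER_CUBIC))
cv2.imwrite("pics/s14.png",cv2.resize(ctrl.camera("side")[90:220,180:330,::-1],None,fx=5,fy=4.5,interpolation=cv2.INTER_CUBIC))
E
```

```text
[ 0.55295077 -0.24854475  0.05716384] [-4.28105505  1.68863272  8.3145397 ] [0.52811287 0.61132604 0.00909321] [ 0.01255529  0.02456442 -0.07669518]
```

View pics/w14.png

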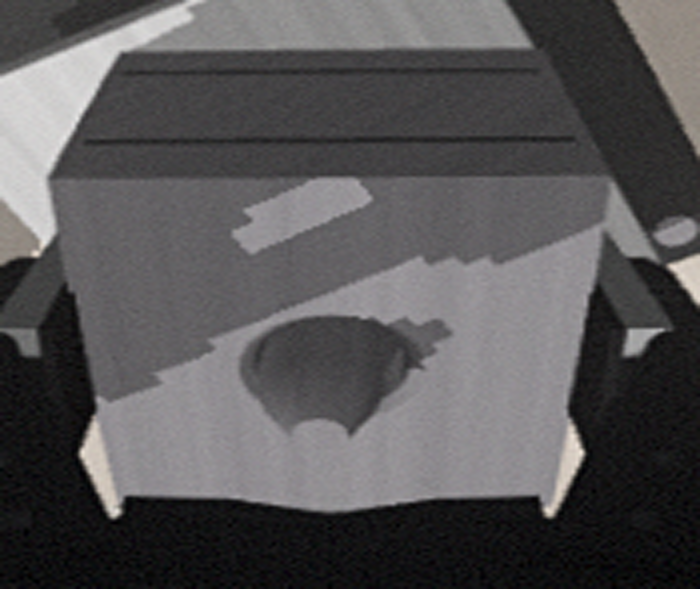

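View pics/s14.png

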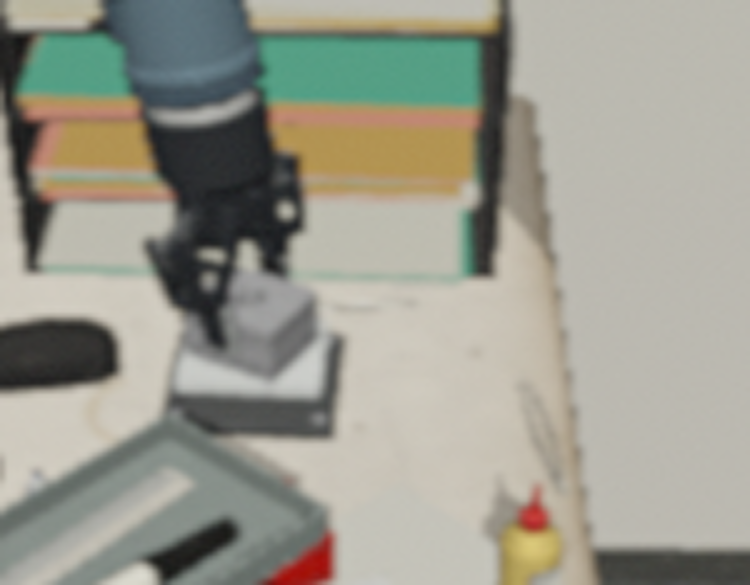

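Request:
{"op": "apply_moves", "data": {"plan": "0 0 0 0 0 0 0.66; 0 0 0 0 0 0 0.7; 0 0 0 0 0 0 0.8; 0 0 0 0 0 0 0.9; 0 0 0 0 0 0 0.9"}}

```text
time_s: 22.1
eef_pos: [0.5519, -0.2488, 0.0608]
eef_rot: [0.323, -0.382, 0.663, -0.557]
wrist_force: [-0.0, -0.8, 0.7]
opening: 0.899
```

```bash
python3 - <<'E'
from h import *
p,r,o=obs();print(p,o["wrist_force"],o["opening"])
im=ctrl.camera("wrist")[:,:,::-1];cv2.imwrite("pics/w15.png",cv2.resize(im,None,fx=1.5,fy=1.5))
E
```

```text
[ 0.55185177 -0.2487833   0.06075242] [-0.02591826 -0.79038505  0.73259683] 0.8990883498428043
```

View pics/w15.png

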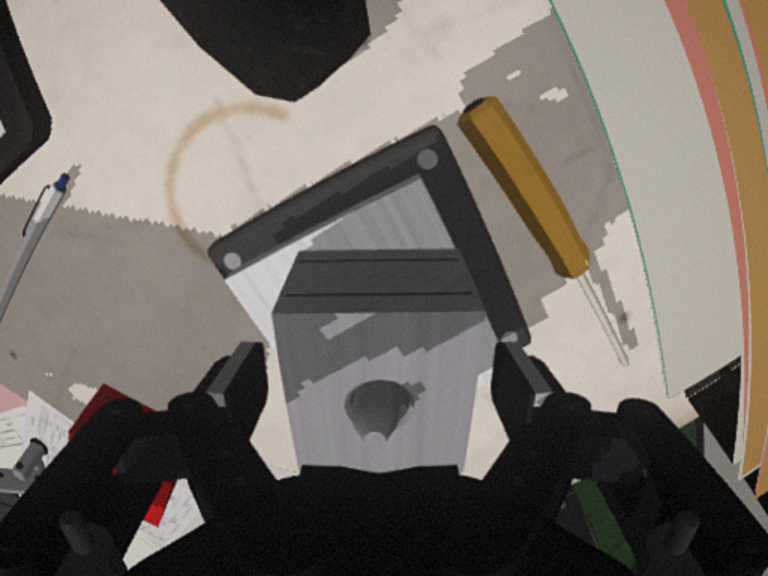

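Request:
{"op": "apply_moves", "data": {"plan": "0 -0.1 0 0 0 0 0.95; 0 -0.3 0 0 0 0 0.95; 0 -0.5 0 0 0 0 0.95; 0 -0.7 0 0 0 0 0.95; 0 -0.6 0 0 0 0 0.95"}}

```text
time_s: 22.65
eef_pos: [0.5687, -0.2587, 0.1723]
eef_rot: [0.323, -0.382, 0.662, -0.558]
wrist_force: [-0.2, -0.7, 0.1]
opening: 0.949
```

Request:
{"op": "apply_moves", "data": {"plan": "0 -0.3 -0.4 0 0 0 0.95; 0 -0.2 -0.5 0 0 0 0.95; 0 0 -0.5 0 0 0 0.95; 0 0 -0.5 0 0 0 0.95; 0 0 -0.3 0 0 0 0.95"}}

```text
time_s: 23.15
eef_pos: [0.477, -0.2057, 0.2145]
eef_rot: [0.323, -0.382, 0.662, -0.558]
wrist_force: [-0.3, -0.6, -0.3]
opening: 0.948
```

```bash
python3 - <<'E'
from h import *
p,r,o=obs();print(p,o["wrist_force"],o["opening"],o["time_s"])
im=ctrl.camera("wrist")[:,:,::-1];cv2.imwrite("pics/w16.png",cv2.resize(im,None,fx=1.5,fy=1.5))
s=ctrl.camera("side")[:,:,::-1];cv2.imwrite("pics/s16.png",cv2.resize(s[120:320,130:340],None,fx=3.5,fy=3,interpolation=cv2.INTER_CUBIC))
t=ctrl.camera("top")[:,:,::-1];cv2.imwrite("pics/t16.png",cv2.resize(t[90:270,120:420],None,fx=2.6,fy=2.6,interpolation=cv2.INTER_CUBIC))
for n in("middle_block_center","rear_block_center","front_block_center"):
    for c in("side","top","wrist"): print(n,c,[(np.round(d["point"],3).tolist(),round(d["score"],2)) for d in ctrl.recognise(c,n)])
print(rack(-.008-.022*s22,0,.062+.022*c22))
E
```

```text
[ 0.47701066 -0.20574278  0.21452473] [-0.27580903 -0.57834992 -0.29728558] 0.9475227132064918 23.15
middle_block_center side [([0.522, 0.076, 0.088], 0.75)]
middle_block_center top [([0.529, 0.061, 0.092], 0.7)]
middle_block_center wrist [([0.537, 0.066, 0.086], 0.82)]
rear_block_center side [([0.571, 0.133, 0.101], 0.78)]
rear_block_center top []
rear_block_center wrist [([0.566, 0.099, 0.103], 0.75), ([0.566, 0.059, 0.034], 0.66)]
front_block_center side [([0.513, -0.046, 0.015], 0.68), ([0.549, -0.232, 0.072], 0.61), ([0.61, 0.168, 0.204], 0.49)]
front_block_center top [([0.535, -0.067, 0.04], 0.9), ([0.572, -0.243, 0.082], 0.71), ([0.527, 0.062, 0.091], 0.29)]
front_block_center wrist [([0.554, -0.249, 0.079], 0.93)]
[0.52977932 0.06636996 0.08239804]
```

View pics/w16.png

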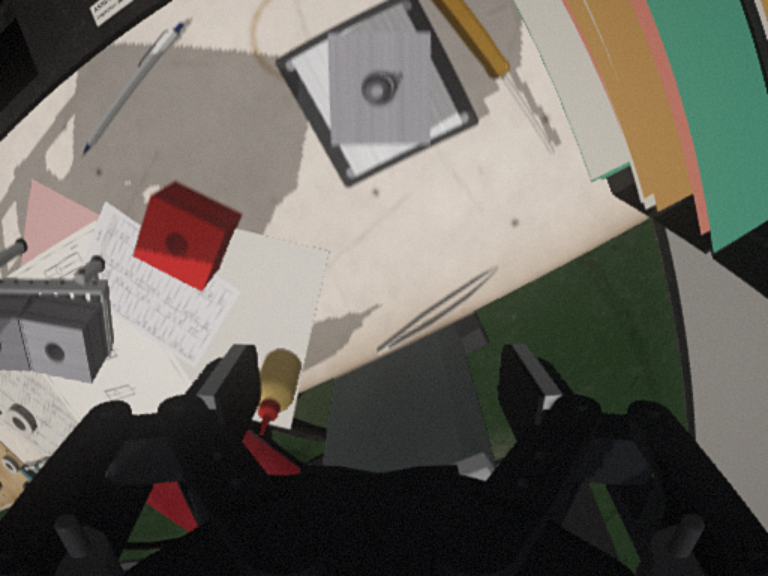

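View pics/s16.png

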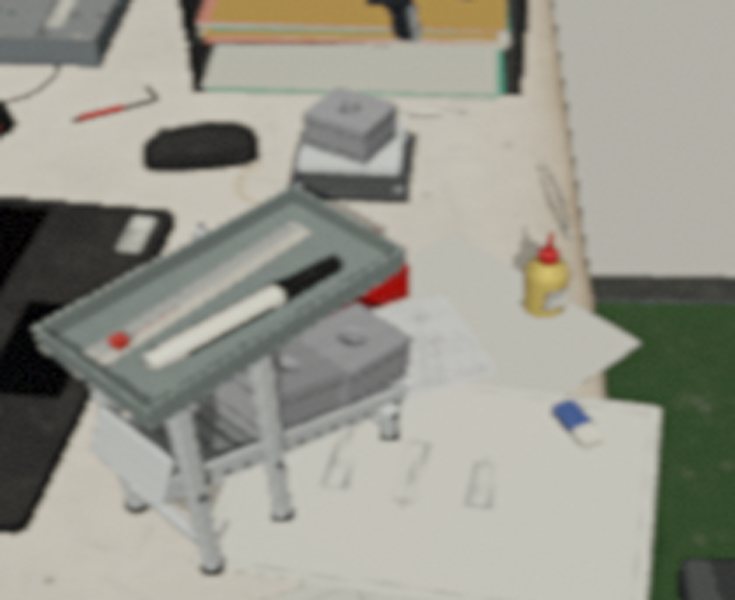

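View pics/t16.png

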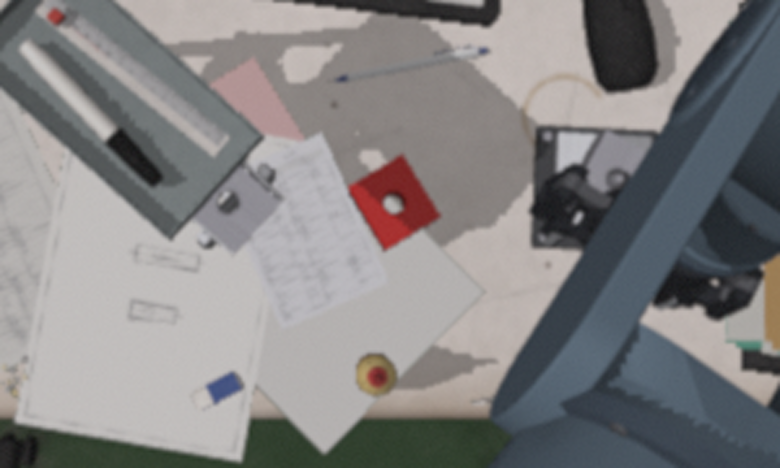

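```bash
python3 - <<'E'
from h import *
t=ctrl.camera("top")[:,:,::-1];a=cv2.imread("pics/a_top.png")
s=ctrl.camera("side")[:,:,::-1];b=cv2.imread("pics/a_side.png")
f=lambda i:cv2.resize(i[140:200,180:240],None,fx=6,fy=5,interpolation=cv2.INTER_CUBIC)
g=lambda i:cv2.resize(i[205:265,190:250],None,fx=6,fy=5,interpolation=cv2.INTER_CUBIC)
cv2.imwrite("pics/cmp.png",np.vstack([np.hstack([f(a),f(t)]),np.hstack([g(b),g(s)])]))
E
```

```text
(no output)
```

View pics/cmp.png

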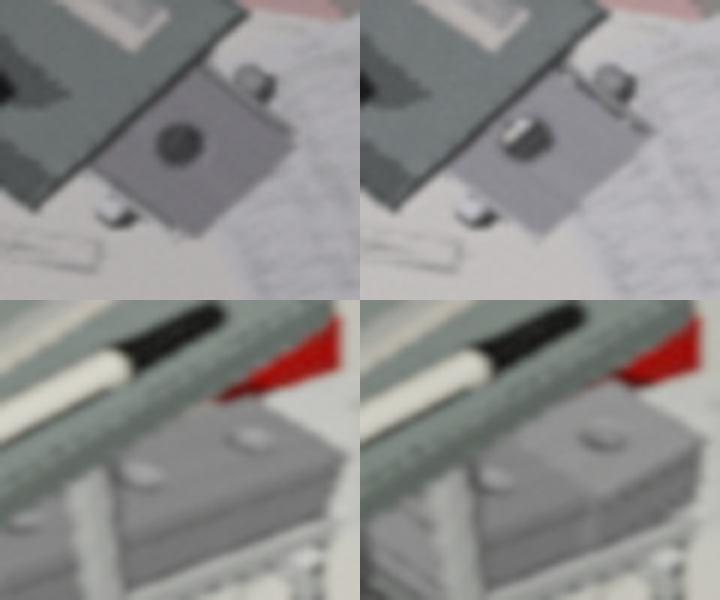

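```bash
python3 - <<'E'
import cv2
im=cv2.imread("pics/w16.png")
cv2.imwrite("pics/w16c.png",cv2.resize(im[220:400,0:140],None,fx=4,fy=3.3,interpolation=cv2.INTER_CUBIC))
E
```

```text
(no output)
```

View pics/w16c.png

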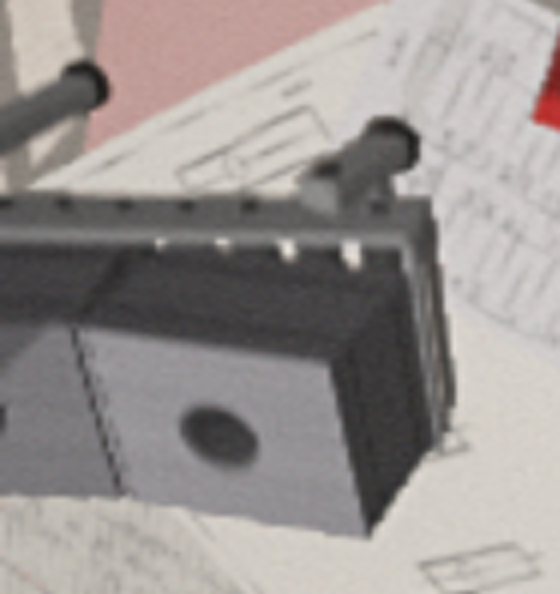

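```bash
python3 - <<'E'
from h import *
cw=ctrl.get_calibration("wrist");ct=ctrl.get_calibration("top");cs=ctrl.get_calibration("side")
q=lambda U,V:((U/4+.5)/1.5-.5,(220+V/3.3+.5)/1.5-.5)
W=np.array([q(332,360),q(368,537),q(75,328),q(125,492),q(222,435)])
T=np.array([((525-360)/6+180,138/5+140),((652-360)/6+180,130/5+140),((540-360)/6+180,238/5+140)])
S=np.array([((601-360)/6+190,(437-300)/5+205),((703-360)/6+190,(440-300)/5+205)])
L=np.array([(-32,-28,22),(-32,28,22),(32,-28,22),(32,28,22),(0,0,22)])/1000
def P(p):
    x,z,y,a,b=p;ca,sa=np.cos(a),np.sin(a)
    c,s=np.cos(b),np.sin(b);l=np.c_[c*L[:,0]-s*L[:,1],s*L[:,0]+c*L[:,1],L[:,2]]
    X=x+l[:,0]*ca-l[:,2]*sa; Z=z+l[:,0]*sa+l[:,2]*ca
    return RO+np.outer(X,ex)+np.outer(l[:,1]+y,ey)+np.outer(Z,ez)
w=lambda p:(projw(cw,P(p))-W).ravel()
t=lambda p:(proj(ct,P(p)[[4,0,1]]+[-.0015,.0027,0])-T).ravel()
s=lambda p:(proj(cs,P(p)[[4,1]])-S).ravel()
for n,f in(("w",w),("wts",lambda p:np.r_[w(p),t(p),s(p)])):
    r=least_squares(f,[-.008,.062,0,.38,0]);x=r.x
    print(n,(x*[1000,1000,1000,57.3,57.3]).round(1),r.fun.round(1),"dist",1000*np.linalg.norm(x[:3]-[-.008,.062,0]))
print(projw(cw,P([-.008,.062,0,.384,0])).round(1).tolist(),W.round(1).tolist())
E
```

```text
w [-2.9 60.   7.5 10.6 -0.2] [ 0.   0.3 -0.2 -0.3  0.4 -0.6  0.1  1.  -0.2 -0.3] dist 9.256856190582825
wts [-8.8 66.2  1.1  9.3  0.9] [-0.4 -0.5  0.3  0.  -0.4 -1.4  0.1  1.2 -0.4 -0.6  0.   0.1 -1.2  2.
 -0.  -0.1  0.3 -0.2  0.7 -0.7] dist 4.40531518996153
[[61.5, 213.4], [66.7, 249.3], [14.6, 211.9], [22.9, 247.9], [40.9, 231.5]] [[55.2, 219.2], [61.2, 255.0], [12.3, 212.8], [20.7, 245.9], [36.8, 234.4]]
```

```bash
python3 - <<'E'
from fk import *
a=rack(-.11,0,.11)
print(a,ik(a,TR,obs()[2]["q"]+np.array([0,0,0,0.5,0,1.4]))[0].round(2), ik(rack(-.05,0,.065),TR,obs()[2]["q"]+np.array([0,0,0,.5,0,1.4]))[0].round(2))
plan(a,TR,20)
E
```

```text
[ 0.46615873 -0.00250026  0.11      ] [-0.64 -0.09  2.29  0.68  1.    2.85] [-0.48  0.06  2.26  0.77  0.82  2.87]
[-0.17  0.12 -0.09] [-0.11  0.7   0.27]
[-0.16  0.13 -0.1 ] [-0.11  0.7   0.27]
[-0.14  0.13 -0.12] [-0.11  0.7   0.27]
[-0.13  0.14 -0.13] [-0.11  0.7   0.27]
[-0.11  0.15 -0.13] [-0.11  0.7   0.27]
[-0.1   0.15 -0.14] [-0.11  0.7   0.27]
[-0.08  0.16 -0.15] [-0.11  0.7   0.27]
[-0.06  0.16 -0.15] [-0.11  0.7   0.27]
[-0.05  0.16 -0.15] [-0.11  0.7   0.27]
[-0.03  0.17 -0.15] [-0.11  0.7   0.27]
[-0.01  0.17 -0.15] [-0.11  0.7   0.27]
[ 0.01  0.17 -0.15] [-0.11  0.7   0.27]
[ 0.03  0.17 -0.15] [-0.11  0.7   0.27]
[ 0.04  0.17 -0.14] [-0.11  0.7   0.27]
[ 0.06  0.17 -0.13] [-0.11  0.7   0.27]
[ 0.08  0.17 -0.13] [-0.11  0.7   0.27]
[ 0.09  0.17 -0.12] [-0.11  0.7   0.27]
[ 0.11  0.17 -0.11] [-0.11  0.7   0.27]
[ 0.12  0.17 -0.09] [-0.11  0.7   0.27]
[ 0.14  0.17 -0.08] [-0.11  0.7   0.27]
dist 0.22842966341575272 ang 104.41604449992079
```

Request:
{"op": "apply_moves", "data": {"plan": "-0.17 0.12 -0.09 -0.11 0.7 0.27 0; -0.16 0.13 -0.1 -0.11 0.7 0.27 0; -0.14 0.13 -0.12 -0.11 0.7 0.27 0; -0.13 0.14 -0.13 -0.11 0.7 0.27 0; -0.11 0.15 -0.13 -0.11 0.7 0.27 0"}}

```text
time_s: 24.35
eef_pos: [0.4748, -0.1554, 0.1865]
eef_rot: [0.208, -0.212, 0.762, -0.575]
wrist_force: [0.5, -0.2, -0.5]
opening: 0.091
```

Request:
{"op": "apply_moves", "data": {"plan": "-0.1 0.15 -0.14 -0.11 0.7 0.27 0; -0.08 0.16 -0.15 -0.11 0.7 0.27 0; -0.06 0.16 -0.15 -0.11 0.7 0.27 0; -0.05 0.16 -0.15 -0.11 0.7 0.27 0; -0.03 0.17 -0.15 -0.11 0.7 0.27 0"}}

```text
time_s: 24.85
eef_pos: [0.4722, -0.1046, 0.1606]
eef_rot: [0.083, -0.032, 0.822, -0.563]
wrist_force: [-0.0, 0.6, 1.3]
opening: -0.003
```

Request:
{"op": "apply_moves", "data": {"plan": "-0.01 0.17 -0.15 -0.11 0.7 0.27 0; 0.01 0.17 -0.15 -0.11 0.7 0.27 0; 0.03 0.17 -0.15 -0.11 0.7 0.27 0; 0.04 0.15 -0.14 -0.11 0.7 0.27 0; 0.06 0.15 -0.13 -0.11 0.7 0.27 0"}}

```text
time_s: 25.35
eef_pos: [0.4691, -0.0552, 0.1371]
eef_rot: [-0.046, 0.149, 0.839, -0.522]
wrist_force: [-0.1, -0.3, -0.2]
opening: 0.003
```

Request:
{"op": "apply_moves", "data": {"plan": "0.08 0.15 -0.13 -0.11 0.7 0.27 0; 0.09 0.15 -0.12 -0.11 0.7 0.27 0; 0.11 0.15 -0.11 -0.11 0.7 0.27 0; 0.12 0.15 -0.09 -0.11 0.7 0.27 0; 0.14 0.15 -0.08 -0.11 0.7 0.27 0"}}

```text
time_s: 25.85
eef_pos: [0.4652, -0.0061, 0.1158]
eef_rot: [-0.173, 0.323, 0.813, -0.454]
wrist_force: [0.6, 0.7, 0.6]
opening: -0.002
```

```bash
python3 - <<'E'
from fk import *
p,r,o=obs();print(p,np.round(o["q"],2),o["time_s"],(p-RO)@np.c_[ex,ey,ez])
plan(rack(-.075,0,.07),TR,5)
cw=ctrl.get_calibration("wrist");im=ctrl.camera("wrist")[:,:,::-1].copy()
im=cv2.resize(im,None,fx=1.5,fy=1.5)
for q in((-34.7,-28,42.6),(-34.7,28,42.6),(-8-22*s22,0,62+22*c22),(-8-22*s22-32*c22,-28,62+22*c22-32*s22)):
    u=projw(cw,rack(*np.array(q)/1000))[0]*1.5;cv2.circle(im,tuple(int(v) for v in u),3,(0,255,0),1)
cv2.imwrite("pics/w17.png",im)
E
```

```text
[ 0.46517716 -0.00614192  0.11576665] [-0.66 -0.02  2.23  0.68  0.99  2.83] 25.85 [-0.11334103 -0.00175007  0.11576665]
[ 0.01  0.24 -0.03] [-0.    0.   -0.02]
[ 0.01  0.24 -0.03] [-0.    0.   -0.02]
[ 0.01  0.24 -0.03] [-0.    0.   -0.02]
[ 0.01  0.24 -0.03] [-0.    0.   -0.02]
[ 0.01  0.24 -0.03] [-0.    0.   -0.02]
dist 0.05973008977836149 ang 0.6952539343590587
```

View pics/w17.png

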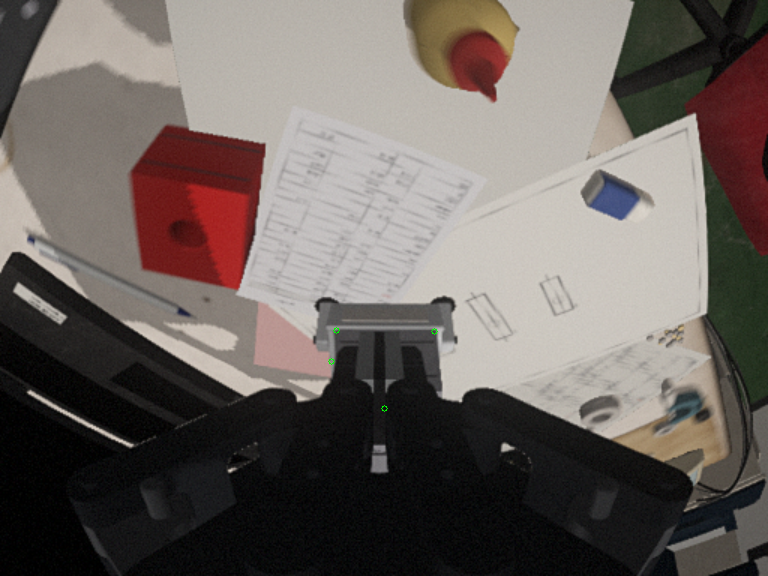

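```bash
python3 - <<'E'
import cv2
im=cv2.imread("pics/w17.png")
cv2.imwrite("pics/w17c.png",cv2.resize(im[285:405,300:470],None,fx=4.5,fy=4.5,interpolation=cv2.INTER_CUBIC))
E
```

```text
(no output)
```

View pics/w17c.png

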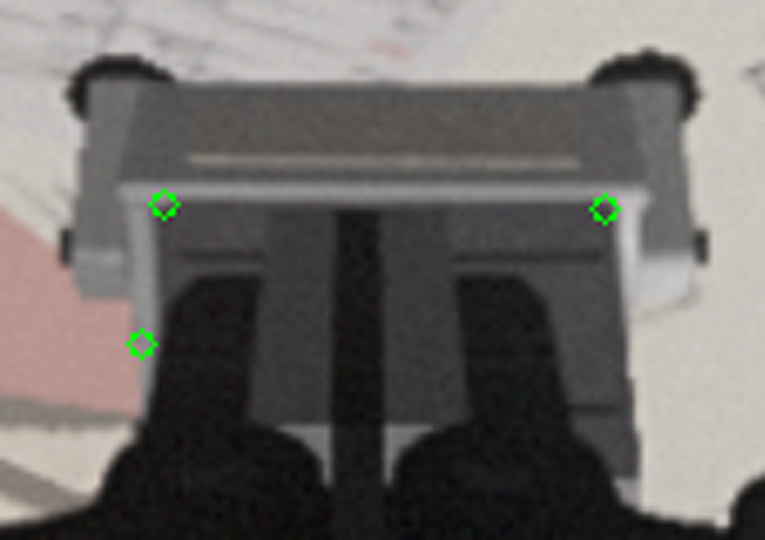

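Request:
{"op": "apply_moves", "data": {"plan": "0.01 0.24 -0.03 0 0 -0.02 0; 0.01 0.24 -0.03 0 0 -0.02 0; 0.01 0.24 -0.03 0 0 -0.02 0; 0.01 0.24 -0.03 0 0 -0.02 0; 0 0.2 -0.03 0 0 0 0"}}

```text
time_s: 26.4
eef_pos: [0.4894, 0.0221, 0.0702]
eef_rot: [-0.174, 0.317, 0.815, -0.454]
wrist_force: [-0.1, -0.4, 0.4]
opening: 0.004
```

```bash
python3 - <<'E'
from fk import *
p,r,o=obs();print(np.round(o["q"],2),o["time_s"],o["wrist_force"],(p-RO)@np.c_[ex,ey,ez])
im=ctrl.camera("wrist")[:,:,::-1].copy()
cv2.imwrite("pics/w18.png",cv2.resize(im[170:330,150:360],None,fx=3.5,fy=3.5))
cv2.imwrite("pics/s18.png",cv2.resize(ctrl.camera("side")[170:280,180:300,::-1],None,fx=5,fy=5,interpolation=cv2.INTER_CUBIC))
plan(rack(-.055,0,.07),TR,5)
E
```

```text
[-0.56  0.13  2.2   0.76  0.86  2.8 ] 26.4 [-0.1123491  -0.43196529  0.40893969] [-0.07613705 -0.00038372  0.07022932]
[-0.    0.04 -0.07] [-0.    0.01  0.  ]
[-0.    0.04 -0.07] [-0.    0.01  0.  ]
[-0.    0.04 -0.07] [-0.    0.01  0.  ]
[-0.    0.04 -0.07] [-0.    0.01  0.  ]
[-0.    0.04 -0.07] [-0.    0.01  0.  ]
dist 0.021153126928418576 ang 0.43830831555660854
```

View pics/w18.png

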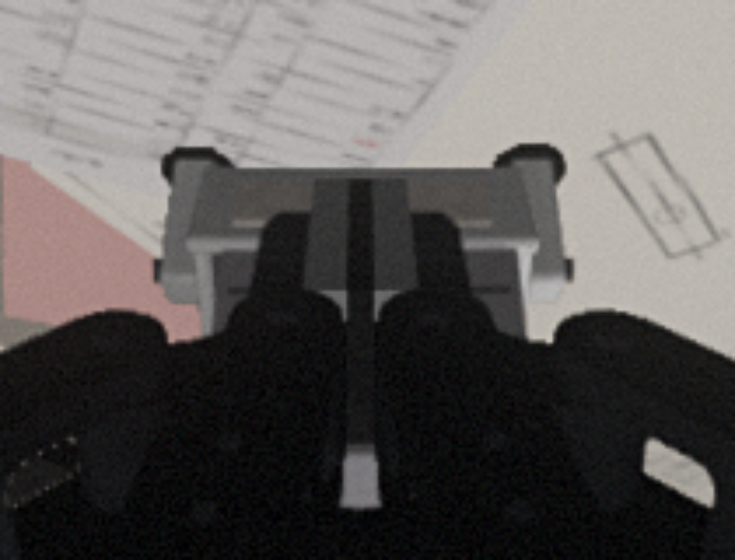

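View pics/s18.png

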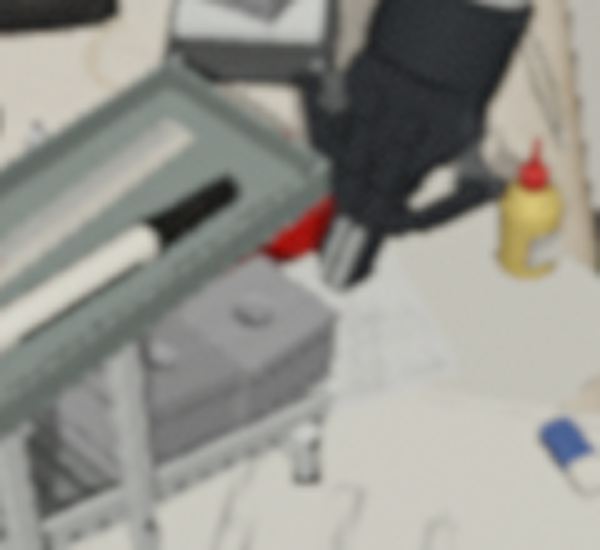

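Request:
{"op": "apply_moves", "data": {"plan": "0 0.04 -0.07 0 0 0 0; 0 0.04 -0.07 0 0 0 0; 0 0.04 -0.07 0 0 0 0; 0 0.03 -0.05 0 0 0 0; 0 0.03 -0.05 0 0 0 0"}}

```text
time_s: 27.0
eef_pos: [0.5013, 0.0355, 0.0713]
eef_rot: [-0.174, 0.317, 0.815, -0.453]
wrist_force: [0.8, -0.1, 0.1]
opening: 0.0
```

```bash
python3 - <<'E'
from fk import *
p,r,o=obs();print(o["time_s"],o["wrist_force"],(p-RO)@np.c_[ex,ey,ez])
cv2.imwrite("pics/s19.png",cv2.resize(ctrl.camera("side")[170:280,180:300,::-1],None,fx=5,fy=5,interpolation=cv2.INTER_CUBIC))
E
```

```text
27.0 [ 0.84888349 -0.05936056  0.09240895] [-5.82591361e-02 -5.73702803e-05  7.13100937e-02]
```

View pics/s19.png

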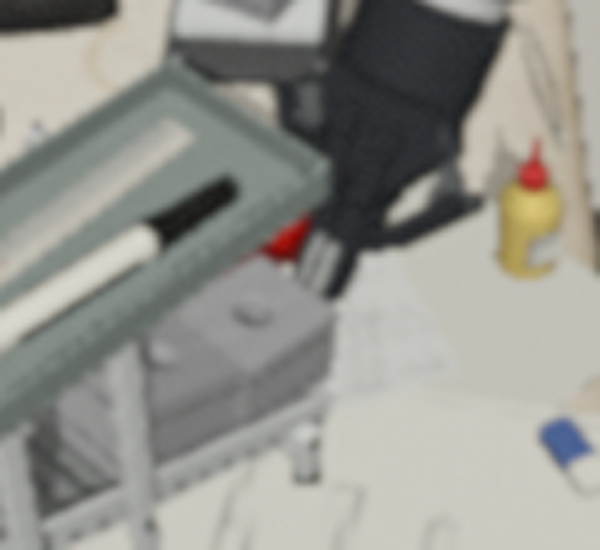

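Request:
{"op": "apply_moves", "data": {"plan": "0 0.022 -0.035 0 0 0 0; 0 0.022 -0.035 0 0 0 0; 0 0.022 -0.035 0 0 0 0; 0 0.011 -0.017 0 0 0 0; 0 0 0 0 0 0 0"}}

```text
time_s: 27.55
eef_pos: [0.5058, 0.0406, 0.0708]
eef_rot: [-0.174, 0.317, 0.814, -0.453]
wrist_force: [-1.1, -1.5, -1.2]
opening: -0.003
```

```bash
python3 - <<'E'
from fk import *
p,r,o=obs();print(o["time_s"],o["wrist_force"],(p-RO)@np.c_[ex,ey,ez])
im=ctrl.camera("wrist")[:,:,::-1].copy()
cv2.imwrite("pics/w20.png",cv2.resize(im[170:330,150:360],None,fx=3.5,fy=3.5))
E
```

```text
27.55 [-1.10655227 -1.49944033 -1.1692206 ] [-0.05145624  0.00017832  0.07080471]
```

View pics/w20.png

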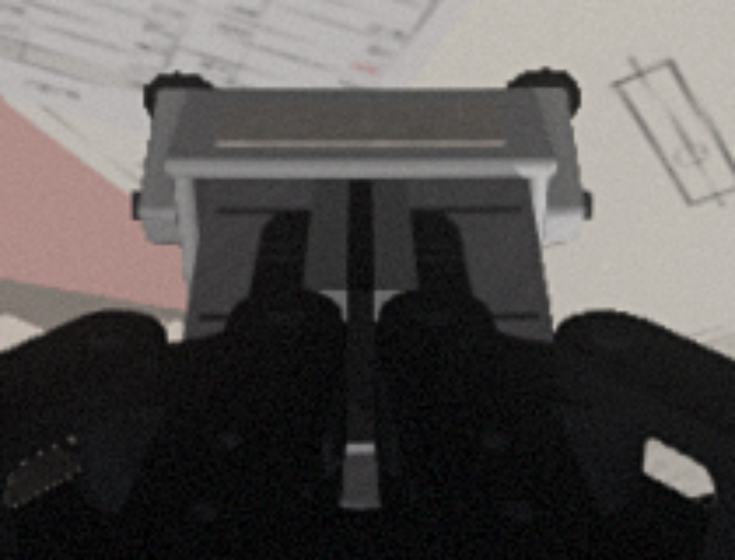

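Request:
{"op": "apply_moves", "data": {"plan": "0 0.022 -0.035 0 0 0 0; 0 0.022 -0.035 0 0 0 0; 0 0.022 -0.035 0 0 0 0; 0 0.022 -0.035 0 0 0 0; 0 0 0 0 0 0 0"}}

```text
time_s: 28.1
eef_pos: [0.5115, 0.0472, 0.071]
eef_rot: [-0.174, 0.317, 0.815, -0.453]
wrist_force: [-1.3, -0.9, -2.0]
opening: 0.0
```

```bash
python3 - <<'E'
from fk import *
p,r,o=obs();print(o["time_s"],o["wrist_force"],(p-RO)@np.c_[ex,ey,ez])
cv2.imwrite("pics/s21.png",cv2.resize(ctrl.camera("side")[170:280,180:300,::-1],None,fx=5,fy=5,interpolation=cv2.INTER_CUBIC))
im=ctrl.camera("wrist")[:,:,::-1].copy()
cv2.imwrite("pics/w21.png",cv2.resize(im[170:330,150:360],None,fx=3.5,fy=3.5))
E
```

```text
28.1 [-1.34433223 -0.85694234 -1.99473483] [-0.04272782  0.00040985  0.07095088]
```

View pics/s21.png

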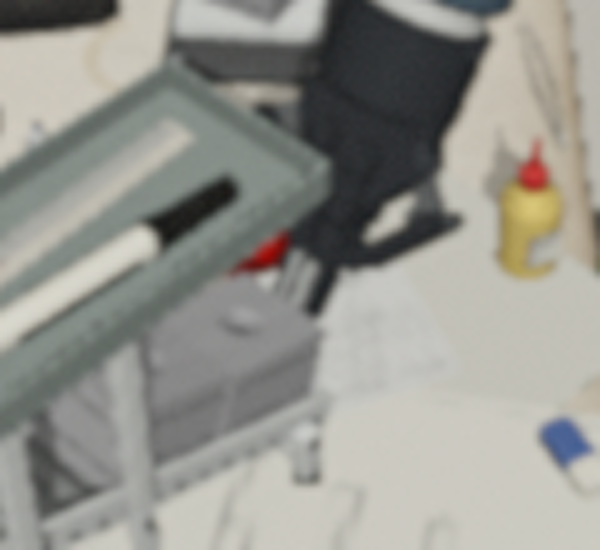

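View pics/w21.png

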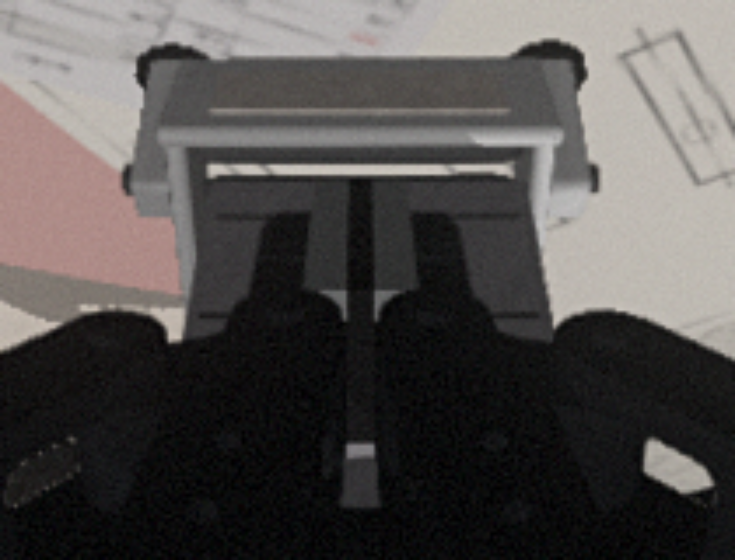

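Request:
{"op": "apply_moves", "data": {"plan": "0 0.03 0.019 0 0 0 0; 0 0.03 0.019 0 0 0 0; 0 0.03 0.019 0 0 0 0; 0 0.03 0.019 0 0 0 0; 0 0.03 0.019 0 0 0 0"}}

```text
time_s: 28.7
eef_pos: [0.5118, 0.0465, 0.0622]
eef_rot: [-0.174, 0.317, 0.815, -0.453]
wrist_force: [-0.7, -1.1, 0.4]
opening: -0.003
```

```bash
python3 - <<'E'
from fk import *
p,r,o=obs();print(o["time_s"],o["wrist_force"],(p-RO)@np.c_[ex,ey,ez])
cv2.imwrite("pics/s22.png",cv2.resize(ctrl.camera("side")[170:280,180:300,::-1],None,fx=5,fy=5,interpolation=cv2.INTER_CUBIC))
im=ctrl.camera("wrist")[:,:,::-1].copy()
cv2.imwrite("pics/w22.png",cv2.resize(im[170:330,150:360],None,fx=3.5,fy=3.5))
E
```

```text
28.7 [-0.74681255 -1.12372625  0.43975832] [-0.04306046 -0.00024188  0.06219055]
```

View pics/s22.png

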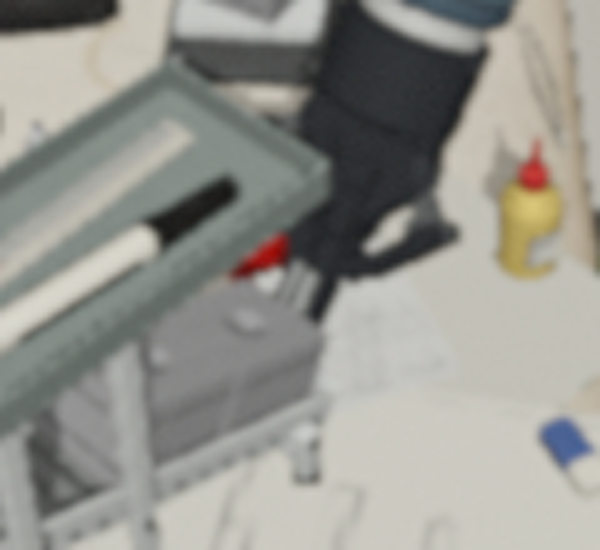

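View pics/w22.png

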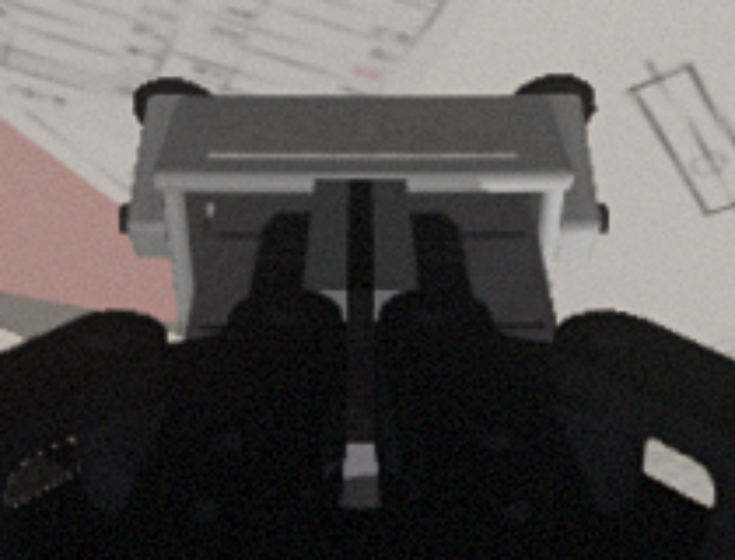

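Request:
{"op": "apply_moves", "data": {"plan": "0 -0.02 0.034 0 0 0 0; 0 -0.02 0.034 0 0 0 0; 0 -0.02 0.034 0 0 0 0; 0 -0.02 0.034 0 0 0 0; 0 -0.02 0.034 0 0 0 0"}}

```text
time_s: 29.3
eef_pos: [0.5047, 0.0393, 0.0619]
eef_rot: [-0.174, 0.317, 0.815, -0.453]
wrist_force: [0.2, 0.6, -0.1]
opening: -0.001
```

```bash
python3 - <<'E'
from fk import *
p,r,o=obs();print(o["time_s"],o["wrist_force"],(p-RO)@np.c_[ex,ey,ez])
cv2.imwrite("pics/s23.png",cv2.resize(ctrl.camera("side")[170:280,180:300,::-1],None,fx=5,fy=5,interpolation=cv2.INTER_CUBIC))
im=ctrl.camera("wrist")[:,:,::-1].copy()
cv2.imwrite("pics/w23.png",cv2.resize(im[170:330,150:360],None,fx=3.5,fy=3.5))
E
```

```text
29.3 [ 0.16521849  0.61930173 -0.1283175 ] [-0.05316275  0.00010293  0.06186688]
```

View pics/s23.png

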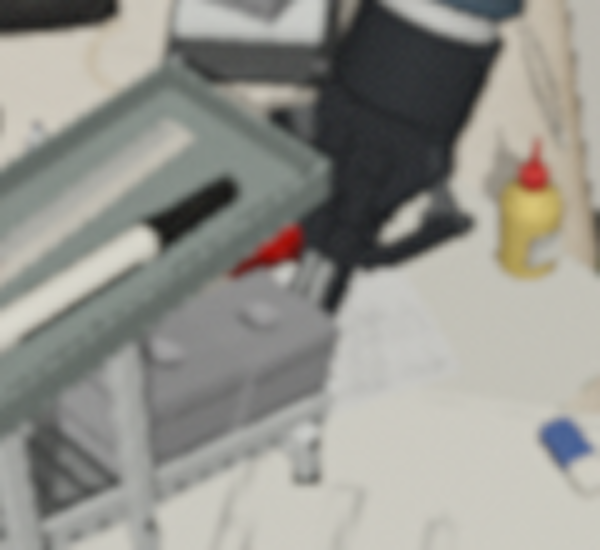

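View pics/w23.png

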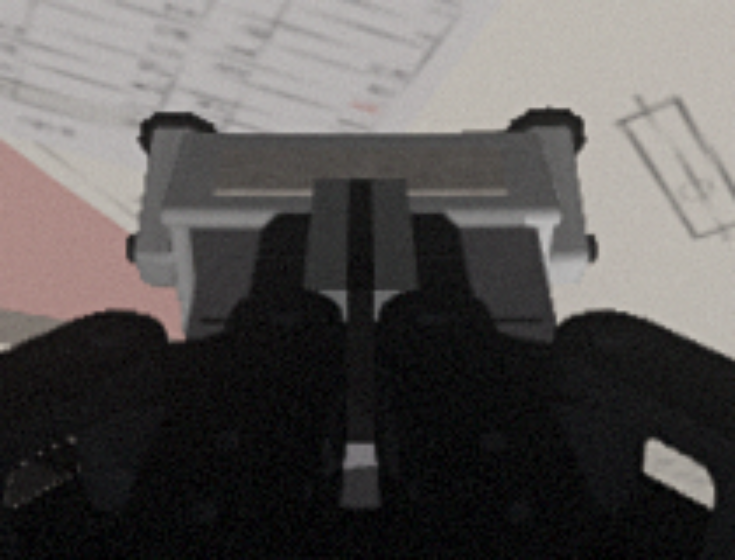

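Request:
{"op": "apply_moves", "data": {"plan": "0 -0.06 0.1 0 0 0 0; 0 -0.15 0.2 0 0 0 0; 0 -0.25 0.2 0 0 0 0; 0 -0.4 0 0 0 0 0; 0 -0.4 0 0 0 0 0"}}

```text
time_s: 29.9
eef_pos: [0.4673, -0.0009, 0.1026]
eef_rot: [-0.175, 0.317, 0.815, -0.453]
wrist_force: [1.4, 0.5, 0.2]
opening: 0.002
```

```bash
python3 - <<'E'
from h import *
p,r,o=obs();print(o["time_s"],o["wrist_force"],(p-RO)@np.c_[ex,ey,ez])
t=ctrl.camera("top")[:,:,::-1];a=cv2.imread("pics/a_top.png")
s=ctrl.camera("side")[:,:,::-1];b=cv2.imread("pics/a_side.png");cv2.imwrite("pics/s24.png",s)
f=lambda i:cv2.resize(i[140:200,180:240],None,fx=6,fy=5,interpolation=cv2.INTER_CUBIC)
g=lambda i:cv2.resize(i[205:265,190:250],None,fx=6,fy=5,interpolation=cv2.INTER_CUBIC)
cv2.imwrite("pics/cmp2.png",np.vstack([np.hstack([f(a),f(t)]),np.hstack([g(b),g(s)])]))
im=ctrl.camera("wrist")[:,:,::-1];cv2.imwrite("pics/w24.png",cv2.resize(im,None,fx=1.5,fy=1.5))
E
```

```text
29.9 [1.38043269 0.50058454 0.18146911] [-0.10805185  0.00026145  0.10256689]
```

View pics/cmp2.png

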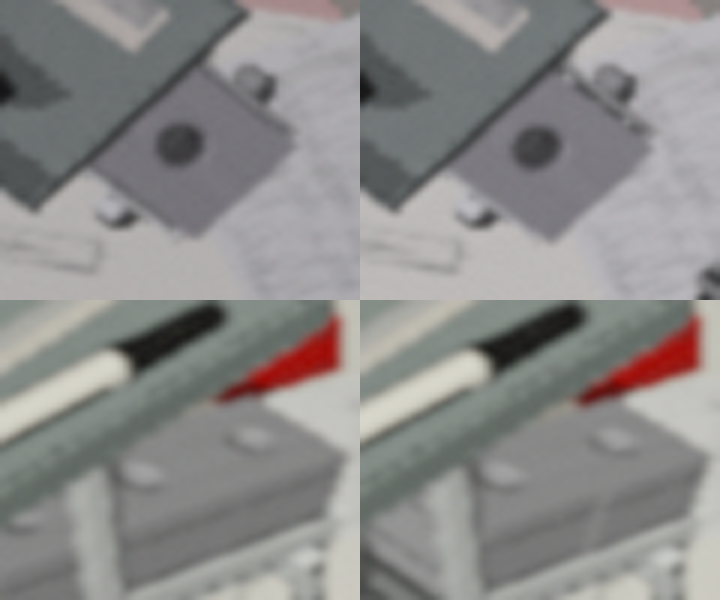

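View pics/s24.png

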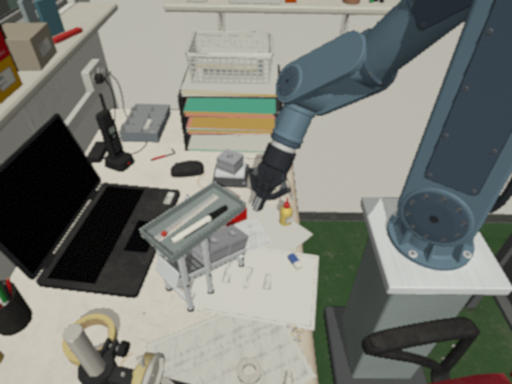

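View pics/w24.png

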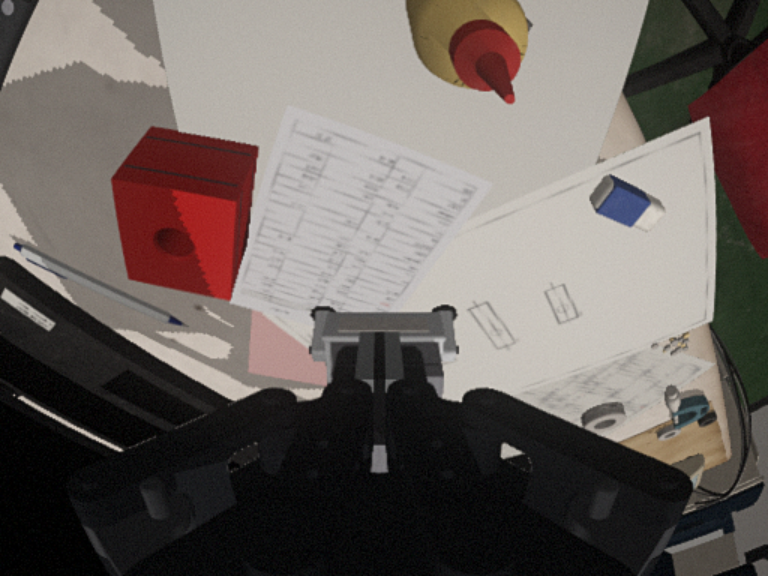

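Request:
{"op": "apply_moves", "data": {"plan": "0 -0.3 0 0 0 0 0; 0 -0.3 0 0 0 0 0; 0 -0.2 0 0 0 0 0; 0 0 0 0 0 0 0; 0 0 0 0 0 0 0"}}

```text
time_s: 30.55
eef_pos: [0.4536, -0.016, 0.1357]
eef_rot: [-0.174, 0.317, 0.815, -0.453]
wrist_force: [-0.4, 0.5, -0.4]
opening: 0.001
```

```bash
python3 - <<'E'
from h import *
p,r,o=obs();print(o["time_s"],o["wrist_force"],np.abs(o["dq"]).max())
print(ctrl.hand_in())
E
```

```text
30.55 [-0.35098646  0.50626305 -0.37992129] 0.009414571502624723
the job is handed in; nothing more can be done
None
```

I took the front block out from under the tray and lowered it level over the rod. I let go only after feeling the platen, at about 11 N and roughly 35 mm above the desk. The job was handed in at 30.6 s; no verdict was reported.

- **Problem on the way:** after the front block left, the middle block's nose stayed caught at the lip, raised by about 12°. I pushed it up the lane with the closed fingertips, dragged the nose down and let it settle against the lip.
- **Last checks:**
  - In the top and side pictures the middle block matches where the front block first lay, with the rear block right behind it.
  - The first block lies flat on the platen with the rod tip showing through its bore.
  - The oil bottle is upright and the red look-alike shows no sign of having been touched.
  - The arm is clear, with wrist force near zero.
- **Disagreement between cameras:** the top camera placed the rack and rod 3–4 mm away from the wrist camera. I used the wrist-camera positions; the grasp and the insertion went cleanly with them, apart from about 4 N of side force in the bore, removed by a 1 mm shift.

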